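# Clamp the seal block in the crank vice

## Task

Lay the square seal block flat on the bed of the small crank vice, between the sliding jaw and the end stop. Then take hold of the crank's loose grip sleeve and, keeping hold of it, wind the crank clockwise until the jaw presses the block firmly against the stop; the block is easily marred, so stop as soon as it is firm and do not overtighten. Let go, leave the block clamped and do not disturb the tape roll and the nest cylinder.

Things in the scene. Friction and masses are not known exactly. Their poses are not given: they have to be found in the camera images.
- seal_block: Whitish square aluminium block, 44 x 50 mm and 18 mm high, with a small round seal in its top, about 0.1 kg, loose on the table. Origin: centre of the underside; x along the 44 mm side, y along the 50 mm side, z up. Either pair of sides may face the jaws.
- crank_vice: Fixed vice. Origin: centre of the underside of its dark base plate, 225 (x) x 90 (y) x 12 mm high; its top is the bed, open at both sides. x runs from crank column to end stop, z up. Grey column 60 x 64 mm at x = -75 mm, top 60 mm above the table. End stop: steel bar 60 mm wide, 20 mm above the bed; its face is set anew each time between x = 62 and 74 mm and is not measured.
- jaw: Sliding steel jaw, 16 mm thick with its rubber-backed pressing pad (18 N per mm), 56 mm wide, top 18 mm above the bed. Origin: foot of the unloaded pad's front face, at bed height; axes as the vice. The crank drives it 6 mm per rad towards the stop (vice +x); its face is at vice x = -5 mm at crank 0. It first pushes the block along the bed to the stop, then clamps it.
- crank (a joint): Crank angle, rad, growing clockwise from above, which closes the jaw; range -0.52 to 6.4, start -0.5 to 0.5. At 0 the arm points along vice -x. Self-locking: takes about 6 N at the sleeve to turn with the jaw free, stays where left. Each 10 N of clamping adds about 1.3 N along the path at the sleeve; aim for 15 to 35 N, some 0.15 to 0.3 rad past the block meeting the stop.
- grip_sleeve: Black upright round sleeve, 24 mm diameter, 50 mm long, spinning freely on a pin at the end of the crank arm, 45 mm from the crank axis, so the hand need not turn with the crank. Origin: its middle, on the pin axis, 101 mm above the table (ends at 76 and 126 mm, pin head to 131 mm); the crank arm below has its top 71 mm, its hub 78 mm above the table.
- crank_axis (a point): Point on the upright axis of the crank, at the height of the sleeve's middle; axes as the vice.
- seat (a point): Point on the bed, at vice x = 32 mm, 12 mm above the table: a 50 mm block laid with its centre here is clear of jaw and stop in every start. Axes as the vice.
- tape_roll: White tape roll lying flat, 53 mm diameter, 14 mm high, loose bystander; origin centre of the underside.
- nest: Aluminium nest cylinder, 47 mm diameter, 51 mm high, loose bystander; origin at the underside, z up.
Not all that is in view belongs to the job. What is shaped like the seal_block but blue or brown is not meant.

How it is judged:
By the outcome, as a careful person would: the job done as asked, in the order asked, and still so for the second after the job is handed in, with the robot touching nothing.
It also fails if it takes over 72 s, if anything falls off the work surface, if the arm or the gripper's body presses on something with over 40 N, if the wrist force passes 120 N, or if a joint passes its speed limit or range.

## Robot

A 7-joint arm with a two-finger parallel gripper is mounted at the origin on a cart in front of the work surface, level with it; the furniture and walls round the work are solid. World frame = base frame: x ahead of the robot, y to its left, z up, the work surface at z = 0. Lengths are in m, angles in rad, forces in N, time in s.
With the tool pointing down it reaches from about 0.4 to 0.85 m from the base axis. Payload 10.4 kg.
Tool frame: the origin (TCP) lies midway between the tips of the shut fingers; the grasp point (between the pads) lies 19 mm behind it; x points along the fingers, z is the direction in which the jaws open and shut, and the axes are right-handed (so a half turn about x gives the same grasp; the last joint's range is limited). The gripper opens to 87 mm and grips with 3 to 60 N. Pads are 19 mm wide; open, the fingers measure 117 mm over their backs; the gripper's body (75 mm by 190 mm) begins 51 mm behind the grasp point.
Start: joints at [-1.218, 0.332, -0.065, 1.46, 0.022, 1.35, -0.088], TCP at [0.229, 0.581, 0.223] pointing down, gripper open.
Joint ranges: [-2.6, 2.6], [-0.5, 2.12], [-1.47, 1.34], [0.16, 2.42], [-1.27, 4.41], [0.06, 2.06], [-2.6, 2.6]. Speed limits (rad/s): [2.22, 2.22, 2.79, 2.79, 3.14, 3.14, 3.14].

## Interface

Orientations are given as [roll, pitch, yaw] about the fixed x, y, z axes, in that order (R = Rz(yaw) Ry(pitch) Rx(roll)).
In Python, from cell import * gives the robot as it stands.
- The arm moves only by the shell command python3 -m jog 'ROWS' [OPENING] [FORCE]. ROWS is JSON, a list that holds one entry, the list of rows, each a list of 6 numbers: the shift along the tool's x, y, z in cm, then the turn, a rotation vector about the tool's x, y, z in rad. A call has exactly 5 rows; each row shifts and turns the commanded pose from where the row before left it, along the tool's axes as they then stand; what a row does not reach is not made up. A row lasts 1/8 s, in which the tool goes at most 62.5 mm and 10.7 degrees, less where a joint would pass 70% of its speed; a pose out of reach is approached as far as the arm can. A call is refused whole if a number of a shift passes 6.25 or a number of a turn 0.188, either way. A call with a gripper value outside its range is refused whole. OPENING is the opening, from 0 (shut) to 1 (fully open), set as the call begins (- or left out, the last holds). The fingers move at their own pace and stop on an object; FORCE is the grip in N (left out, the last holds). Time passes only in rows, so rows that do not move let the fingers close, or fill a call up. It gives the time, the measured TCP pose, the force and the opening at its end, in the units of the state.
- sense(): the state, without advancing time (a new reading comes with each control period).
- read_camera(name): name is "scene" or "top"; returns a dict with "img" (400x640x3 uint8, red, green, blue), "fx", "fy", "cx", "cy" (pixels), "dist" ([k1, k2, p1, p2, k3] as OpenCV has them; the pictures are not rectified), "eye" and "rotation" of the camera in the world. Camera axes: x right, y up, looking along -z (the intrinsics and any distortion apply to the point x, -y, -z); pixel columns grow to the right and rows downward; lengths in m; the calibration is good to about 2 mm. A picture is of the moment at which its call begins. There is no depth.
- sign_off(): hands the job in, once; it reports no verdict.
Trained networks look in a picture, given as the dict that the camera call returned (one of the last four; its "shot" number tells which), for a name from the list of things; names that differ only in an ending like _2 or _b are one class to them, and where a whole thing is asked for, a point or a joint stands for the part that bears it (a point fixed in the world has none). Each returns a list of dicts, best first, with "conf" (0 to 1); they miss things now and then, are a little off and sometimes report something else, mostly with a low value. They report only what shows in the picture. A call takes as long as a camera call. They do not tell look-alikes from the thing itself.
- boxes_of(label, picture): "at" ([x, y, z] in m, in world coordinates, good to about 4 mm: the middle of the surface that is visible of it).
- spot_point(label, picture): "at" ([x, y, z] in m, in world coordinates, good to about 4 mm: a listed point, or the origin of a listed thing).
The state is a dict: "time": time; "joint_pos": joint angles; "dq": joint speeds; "joint_efforts": joint torques, N m; "eef_pos": TCP position; "eef_rot": TCP orientation; "force": force on the tool from outside, world axes, zero at the start; "wrist_torque": the same for the moment, N m; "gripper_width": opening from 0.0 (shut) to 1.0 (fully open).
Only numpy, scipy, OpenCV 4.12 (cv2) and the standard library are available. Lean on these libraries where they do the work, as an engineer would, in place of code of your own. Each camera call takes 0.05 s, during which the arm holds its last target.

## Working session

There is one attempt and no reset: what is moved stays moved. The work goes in short steps, Python scripts to look and compute and a shell command to move; the robot and the scene stay as the last step left them, time stands still between calls to the robot, and variables do not carry over. Pictures are saved under pics/ and viewed, and the job is handed in when it is done.

```bash
ls; mkdir -p pics
python3 - <<'E'
from cell import *
import cv2
s=sense(); print({k:np.round(v,3).tolist() if 0 else v for k,v in s.items()})
for n in ("scene","top"):
    p=read_camera(n); cv2.imwrite(f"pics/{n}0.png",p["img"][:,:,::-1])
    print(n,p["fx"],p["cx"],p["cy"],p["dist"],p["eye"],p["rotation"])
    for l in ("seal_block","crank_vice","jaw","crank","grip_sleeve","tape_roll","nest"):
        print(l,"box",[(round(d["conf"],2),[round(float(x),3) for x in d["at"]]) for d in boxes_of(l,p)][:4])
    for l in ("seal_block","crank_vice","jaw","grip_sleeve","crank_axis","seat","tape_roll","nest"):
        print(l,"pt",[(round(d["conf"],2),[round(float(x),3) for x in d["at"]]) for d in spot_point(l,p)][:4])
print(sense()["time"])
E
```

```text
pics
{'time': 0.0, 'joint_pos': array([-1.217582  ,  0.33289379, -0.0647026 ,  1.46093249,  0.02161228,
        1.34987782, -0.08849624]), 'dq': array([ 0.00051249, -0.00172775, -0.00141345,  0.00142229,  0.00099334,
       -0.00023214,  0.00065029]), 'joint_efforts': array([ 7.54075354e-04, -6.23247528e+01,  2.56955973e-02, -3.89894629e+01,
       -6.11316715e-02,  3.95148376e-02,  1.58785647e-04]), 'eef_pos': array([0.22926267, 0.58102701, 0.22174447]), 'eef_rot': array([-3.08847414,  1.56938086, -1.89346242]), 'force': array([-0.14688664, -0.63036694,  0.52713258]), 'wrist_torque': array([ 0.01935898, -0.03807858, -0.03215905]), 'gripper_width': 1.0007303116378592}
scene 482.25780054753807 313.90834444783013 203.05360457374437 [-0.13568081  0.          0.          0.          0.        ] [ 0.09579106 -0.89176053  0.85310923] [ 0.95143631  0.01287237 -0.52274995]
seal_block box [(0.73, [0.535, -0.218, 0.106]), (0.69, [0.56, 0.212, 0.014]), (0.64, [0.568, 0.1, 0.015]), (0.64, [0.674, -0.286, 0.047])]
crank_vice box [(0.88, [0.524, -0.167, 0.015]), (0.62, [0.535, -0.211, 0.088])]
jaw
[... 998 characters left out ...]
jaw box [(0.73, [0.532, -0.106, 0.028])]
crank box [(0.54, [0.537, -0.196, 0.081]), (0.4, [0.56, 0.221, 0.017])]
grip_sleeve box [(0.63, [0.541, -0.195, 0.123]), (0.39, [0.563, 0.22, 0.015])]
tape_roll box [(0.6, [0.691, -0.177, 0.014])]
nest box [(0.87, [0.679, -0.267, 0.053])]
seal_block pt [(0.88, [0.641, 0.345, 0.0]), (0.63, [0.571, 0.111, -0.004]), (0.19, [0.535, -0.091, 0.001])]
crank_vice pt [(0.73, [0.538, -0.089, 0.002])]
jaw pt [(0.58, [0.537, -0.097, 0.007])]
grip_sleeve pt [(0.6, [0.539, -0.204, 0.101])]
crank_axis pt [(0.79, [0.53, -0.162, 0.107])]
seat pt [(0.94, [0.537, -0.055, 0.011])]
tape_roll pt [(0.56, [0.694, -0.179, -0.005])]
nest pt [(0.64, [0.688, -0.277, 0.003])]
1.6
```

View pics/scene0.png

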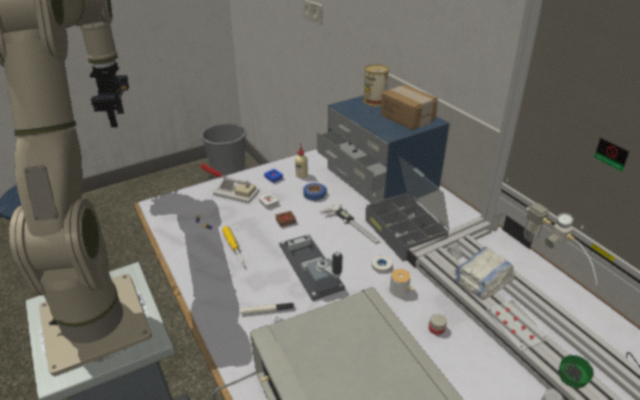

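View pics/top0.png

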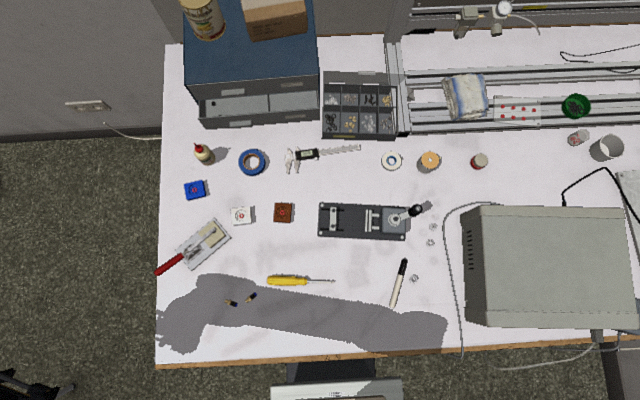

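The top view shows three look-alikes: blue at (195,189), white at (241,215) and brown at (284,212). The white one fits the description. The white object at (205,240) is a trowel or similar. The vice is at about (362,221), with the sleeve at (415,210). Next I'll check the white block in a close crop.

```bash
cat > h.py <<'E'
from cell import *
import cv2, numpy as np
from scipy.spatial.transform import Rotation as R
def cam(p):
    r=np.asarray(p["rotation"],float)
    M=r if r.shape==(3,3) else R.from_euler("xyz",r).as_matrix()
    K=np.array([[p["fx"],0,p["cx"]],[0,p["fy"],p["cy"]],[0,0,1.]])
    return M,np.asarray(p["eye"],float),K,np.asarray(p["dist"],float)
F=np.diag([1.,-1,-1])
def proj(p,X):
    M,e,K,d=cam(p); Xc=(np.atleast_2d(X)-e)@M@F
    return cv2.projectPoints(Xc,np.zeros(3),np.zeros(3),K,d)[0][:,0]
def back(p,uv,z):
    M,e,K,d=cam(p)
    q=cv2.undistortPoints(np.array(uv,float).reshape(-1,1,2),K,d)[:,0]
    D=np.c_[q,np.ones(len(q))]@F@M.T
    return e+D*((z-e[2])/D[:,2])[:,None]
def crop(p,u,v,w,h,s,name,segs=()):
    im=p["img"][v:v+h,u:u+w,::-1]; im=cv2.resize(im,None,fx=s,fy=s,interpolation=cv2.INTER_CUBIC)
    for X,c in segs:
        q=((proj(p,X)-[u,v]+.5)*s).astype(np.int32)
        cv2.polylines(im,[q],False,c,1)
    cv2.imwrite("pics/"+name,im)
E
python3 - <<'E'
from h import *
p=read_camera("top"); crop(p,225,190,215,65,3.7,"c_top.png")
im=p["img"]
g=im[195:235,225:260].astype(int)
print(g.min(2)[::2,::1][:20])
crop(p,220,195,45,40,14,"c_blk.png")
print(proj(p,[[.561,.222,.018]]),sense()["time"])
E
```

```text
[[207 207 207 205 204 199 200 203 203 202 198 200 194 201 197 199 203 206
  202 203 208 201 206 207 207 207 206 208 210 207 209 211 210 207 206]
 [204 203 204 204 202 203 200 199 199 190 197 192 192 196 194 197 194 204
  202 203 201 209 208 208 207 209 208 204 209 208 213 208 212 213 210]
 [204 203 201 201 195 193 195 191 194 195 196 191 191 192 189 192 197 200
  201 205 204 206 205 208 209 206 209 212 207 213 210 212 208 212 212]
 [201 204 201 193 199 194 198 195 192 190 192 191 192 197 193 196 192 196
  195 204 199 203 202 205 207 207 210 211 208 210 209 208 211 211 212]
 [202 203 199 197 193 194 198 193 196 191 192 187 197 197 192 196 194 196
  201 198 197 206 204 203 204 211 208 209 209 210 211 204 208 208 210]
 [198 203 192 192 191 191 195 197 195 190 192 195 189 192 195 193 193 195
  194 194 201 205 204 207 207 210 213 209 182 173 203 213 210 207 207]
 [200 194 197 197 191 191 191 173 173 175 179 178 178 199 208 201 195 171
  173 191 208 202 207 209 201 126 104 115 107 111 200 212 208 211 211]
 [200 201 200 195 194 171 200 208 200 207 205 207 206 208 190 175 171 188
  202 203 2
[... 1135 characters left out ...]
1 178 180 189
  186 194 200 212 213 212 210 215 208 212 214 212 210 209 212 215 210]
 [205 206 204 207 205 207 207 211 210 206 210 213 212 208 214 214 209 206
  212 214 211 211 216 210 211 211 212 209 210 212 208 210 207 208 209]
 [186 200 206 200 205 206 205 206 205 209 207 211 213 212 213 210 210 208
  208 211 211 210 210 209 211 214 212 211 207 212 211 209 212 209 209]
 [150 137 182 202 203 201 206 204 207 205 207 210 209 209 214 211 210 210
  210 210 208 207 211 209 213 211 211 212 211 214 211 208 215 211 211]
 [172 168 164 188 196 202 202 201 203 208 208 205 212 209 211 205 212 211
  213 209 208 211 214 211 212 216 208 206 212 212 212 213 209 210 208]]
[[238.52820392 217.21536039]] 1.65
```

View pics/c_top.png

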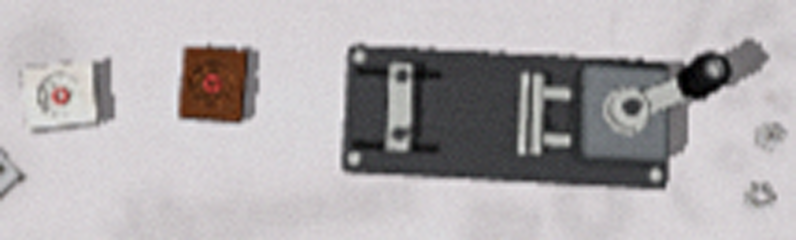

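View pics/c_blk.png

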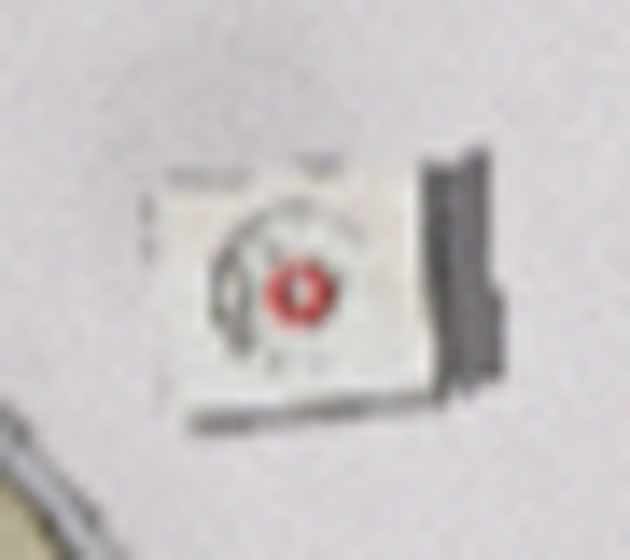

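White block confirmed: crop shows a whitish square with the red seal at top-image (241,215), its long side roughly along world y. Next I'll fit the poses using model overlays.

```bash
cat >> h.py <<'E'
def box(x,y,yaw,cx,cy,lx,ly,z0,z1):
    c=np.array([[-1,-1],[1,-1],[1,1],[-1,1],[-1,-1]])*[lx/2,ly/2]+[cx,cy]
    c=c@np.array([[np.cos(yaw),np.sin(yaw)],[-np.sin(yaw),np.cos(yaw)]])+[x,y]
    return [np.c_[c,np.full(5,z)] for z in (z0,z1)]
def vice(x,y,yaw,col=(0,255,0)):
    S=[(b,col) for b in box(x,y,yaw,0,0,.225,.09,0,.012)]
    S+=[(b,(255,255,0)) for b in box(x,y,yaw,-.075,0,.060,.064,.06,.06)[:1]]
    S+=[(b,(0,0,255)) for b in box(x,y,yaw,.032,0,.004,.004,.012,.012)[:1]]
    a=np.array([-.075,0])@np.array([[np.cos(yaw),np.sin(yaw)],[-np.sin(yaw),np.cos(yaw)]])+[x,y]
    S.append((np.array([[*a,.078],[*a,.131]]),(255,0,255)))
    return S
E
python3 - <<'E'
from h import *
from scipy.optimize import least_squares
t=read_camera("top"); s=read_camera("scene")
V=(.538,-.093,1.571-.04)
crop(t,310,192,130,58,6,"v_top.png",vice(*V))
crop(s,270,225,90,80,7,"v_sc.png",vice(*V))
# white block corners
o=np.array([220,195])
B=(.561,.222,-.07)
seg=[(b,(0,255,0)) for b in box(*B,0,0,.044,.05,0,.018)]
crop(t,220,195,45,40,14,"b_top.png",seg)
crop(s,245,180,50,40,12,"b_sc.png",seg)
print(sense()["time"])
E
```

```text
1.75
```

View pics/v_top.png

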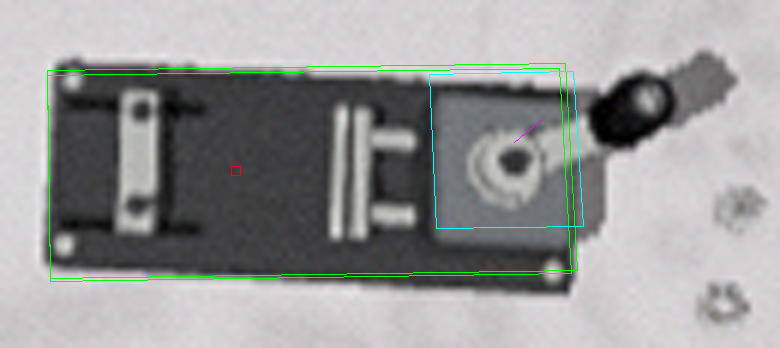

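View pics/v_sc.png

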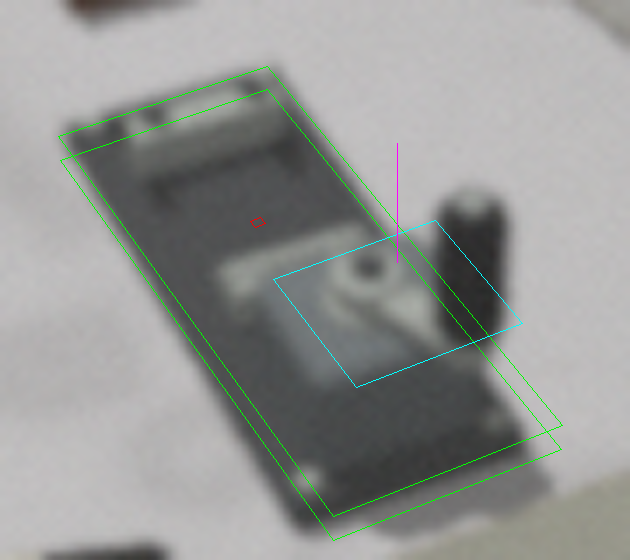

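View pics/b_top.png

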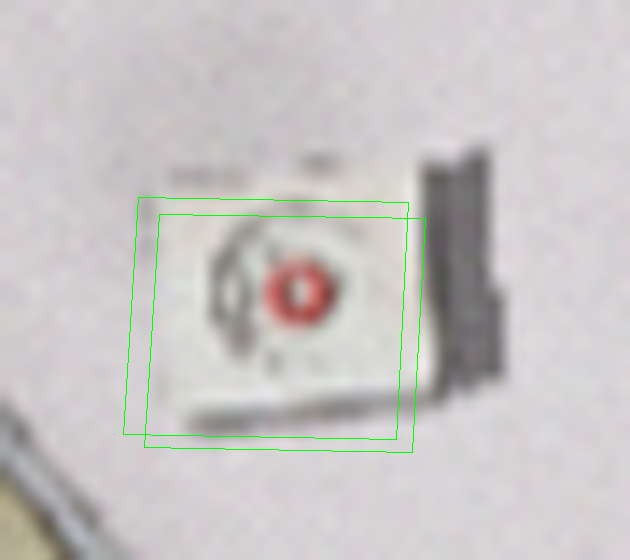

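View pics/b_sc.png

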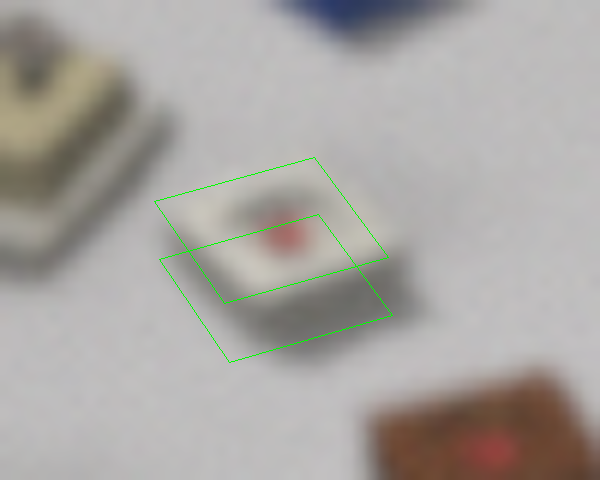

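Run:
```python
from h import *
from scipy.optimize import least_squares
t=read_camera("top"); s=read_camera("scene")
print(t["fx"],t["fy"],s["fx"],s["fy"])
def cor(q,x):
    c,sn=np.cos(x[2]),np.sin(x[2]); q=np.array(q,float)
    return np.c_[q[:,0]*c-q[:,1]*sn+x[0],q[:,0]*sn+q[:,1]*c+x[1],q[:,2]]
# vice y (+) -> world -x ; image-bottom = near side = vice +y
vt=[((-.075,0,.078),(515,160)),((-.045,.032,.06),(433,240)),((-.045,-.032,.06),(433,93)),
    ((.1125,.045,0),(45,266)),((.1125,-.045,.012),(55,62)),((-.1125,.045,0),(572,292))]
vs=[((-.075,0,.078),(370,265)),((.1125,-.045,.012),(272,68)),((.1125,.045,.012),(62,135)),((-.1125,.045,0),(300,530)),((-.1125,-.045,.012),(528,455))]
def run(x0,P):
    def f(x): return np.concatenate([(proj(p,cor([a for a,_ in l],x))-((np.array([b for _,b in l])+.5)/k-.5+o)).ravel() for p,l,k,o in P])
    r=least_squares(f,x0,loss="soft_l1"); print(np.round(r.x,4)); print(np.round(f(r.x).reshape(-1,2),1).tolist()); return r.x
T=(t,vt,6,[310,192]);S=(s,vs,7,[270,225])
V0=(.538,-.093,1.61)
run(V0,[T]);run(V0,[S]);V=run(V0,[T,S])
bt=[((-.022,.025,0),(188,432)),((-.022,-.025,0),(440,403)),((-.022,-.025,.018),(438,390)),((.022,-.025,.018),(425,165)),((.022,.025,.018),(155,180)),((0,0,.018),(300,293))]
bs=[((0,0,.018),(288,235)),((.022,.025,.018),(308,170)),((.022,-.025,.018),(395,245)),((-.022,-.025,.018),(255,303)),((-.022,.025,.018),(172,232))]
T2=(t,bt,14,[220,195]);S2=(s,bs,12,[245,180])
B0=(.561,.222,.07)
run(B0,[T2]);run(B0,[S2]);B=run(B0,[T2,S2])
crop(t,310,192,130,58,6,"v_top2.png",vice(*V))
crop(s,270,225,90,80,7,"v_sc2.png",vice(*V))
seg=[(b,(0,255,0)) for b in box(*B,0,0,.044,.05,0,.018)]
crop(t,220,195,45,40,14,"b_top2.png",seg)
crop(s,245,180,50,40,12,"b_sc2.png",seg)
a=[cv2.resize(cv2.imread(f"pics/{n}2.png"),(390,290)) for n in("v_top","v_sc","b_top","b_sc")]
cv2.imwrite("pics/all2.png",np.vstack([np.hstack(a[:2]),np.hstack(a[2:])]))
print(cor([(-.075,0,.101),(.032,0,.012),(0,0,0)],V))
print(sense()["time"])
```

```text
390.64190692085117 390.64190692085117 482.25780054753807 482.25780054753807
[ 0.5355 -0.0935  1.4695]
[[0.2, -0.1], [0.1, 0.1], [0.4, -1.1], [0.0, 0.7], [-0.0, -0.3], [-0.8, 0.4]]
[ 0.533  -0.0918  1.468 ]
[[-0.1, 0.6], [0.2, -0.1], [-0.3, -0.8], [-0.5, 2.1], [0.8, -2.2]]
[ 0.5342 -0.0928  1.4683]
[[-0.0, 0.5], [-0.2, 0.7], [0.2, -0.6], [-0.2, 1.2], [-0.2, 0.2], [-1.0, 0.9], [0.6, 0.7], [0.8, -0.1], [0.2, -0.8], [0.1, 2.2], [1.5, -2.1]]
[0.5662 0.2166 0.0308]
[[-0.2, -0.1], [0.9, 0.4], [-0.1, 0.3], [-0.0, -0.4], [-0.0, 0.1], [-0.4, -0.4]]
[0.5627 0.2174 0.0824]
[[-0.4, 0.1], [0.1, -0.7], [1.2, 0.6], [0.2, 0.8], [-1.1, -1.1]]
[0.5651 0.2169 0.0449]
[[-0.2, 0.5], [0.9, 0.7], [-0.1, 0.6], [-0.3, -0.1], [-0.3, 0.7], [-0.5, 0.1], [0.4, -0.1], [1.2, -0.8], [1.9, 0.7], [0.6, 0.6], [-0.1, -1.5]]
[[ 0.52653496 -0.16745264  0.101     ]
 [ 0.53748558 -0.06101447  0.012     ]
 [ 0.53421063 -0.09284644  0.        ]]
1.85
```

View pics/all2.png

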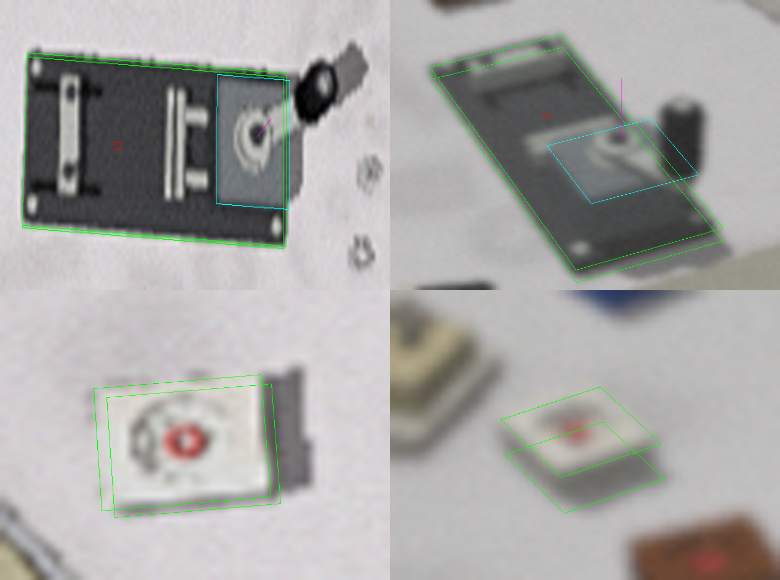

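```bash
cat >> h.py <<'E'
def plan(target_pos, yawz, n, start=None, tilt=True):
    """rows to bring the tool to target_pos, tool x down, tool z along yawz (nearest of the two)"""
    s=sense(); p0=np.array(s["eef_pos"]); R0=R.from_euler("xyz",s["eef_rot"]).as_matrix()
    if start is not None: p0,R0=start
    best=None
    for y in (yawz,yawz+np.pi):
        z=np.array([np.cos(y),np.sin(y),0]); x=np.array([0,0,-1.]); T=np.c_[x,np.cross(z,x),z]
        w=R.from_matrix(R0.T@T).as_rotvec()
        if best is None or np.linalg.norm(w)<np.linalg.norm(best[0]): best=(w,T)
    w,T=best; p=p0.copy(); d=(np.array(target_pos)-p0)/n; Rc=R0
    for i in range(n):
        sh=Rc.T@d*100; print(np.round(np.r_[sh,w/n],3).tolist()); Rc=Rc@R.from_rotvec(w/n).as_matrix()
    return np.array(target_pos),T
E
python3 - <<'E'
from h import *
s=sense(); print(R.from_euler("xyz",s["eef_rot"]).as_matrix().round(3))
st=plan([.566,.217,.15],.045,10)
print(); plan([.566,.217,.004],.045,5,start=st)
E
```

```text
[[-0.    -0.93   0.367]
 [ 0.     0.367  0.93 ]
 [-1.     0.     0.   ]]
[0.725, -4.469, -2.154, 0.115, 0.0, -0.0]
[0.725, -4.687, -1.627, 0.115, 0.0, -0.0]
[0.725, -4.842, -1.079, 0.115, 0.0, -0.0]
[0.725, -4.934, -0.516, 0.115, 0.0, -0.0]
[0.725, -4.961, 0.054, 0.115, 0.0, -0.0]
[0.725, -4.922, 0.623, 0.115, 0.0, -0.0]
[0.725, -4.818, 1.183, 0.115, 0.0, -0.0]
[0.725, -4.65, 1.728, 0.115, 0.0, -0.0]
[0.725, -4.421, 2.25, 0.115, 0.0, -0.0]
[0.726, -4.134, 2.743, 0.115, 0.0, -0.0]

[2.92, 0.0, 0.0, 0.0, 0.0, 0.0]
[2.92, 0.0, 0.0, 0.0, 0.0, 0.0]
[2.92, 0.0, 0.0, 0.0, 0.0, 0.0]
[2.92, 0.0, 0.0, 0.0, 0.0, 0.0]
[2.92, 0.0, 0.0, 0.0, 0.0, 0.0]
```

```bash
python3 -m jog '[[[0.7,-4.4,-2.1,0.115,0,0],[0.7,-4.7,-1.6,0.115,0,0],[0.7,-4.8,-1.1,0.115,0,0],[0.7,-4.9,-0.5,0.115,0,0],[0.7,-5.0,0.1,0.115,0,0]]]' 1
python3 - <<'E'
from h import *
plan([.566,.217,.12],.045,10); print(sense()["joint_pos"].round(2))
E
```

```text
time: 2.48
eef_pos: [0.3984, 0.3994, 0.1876]
eef_rot: [0.489, 1.57, 1.106]
force: [0.7, 0.6, -0.6]
gripper_width: 1.001
[0.675, -2.457, 0.312, 0.057, 0.0, -0.0]
[0.675, -2.435, 0.452, 0.057, 0.0, -0.0]
[0.675, -2.406, 0.591, 0.057, 0.0, -0.0]
[0.675, -2.368, 0.727, 0.057, 0.0, -0.0]
[0.676, -2.322, 0.861, 0.057, 0.0, -0.0]
[0.676, -2.269, 0.992, 0.057, 0.0, -0.0]
[0.676, -2.209, 1.12, 0.057, 0.0, -0.0]
[0.676, -2.141, 1.245, 0.057, 0.0, -0.0]
[0.676, -2.067, 1.365, 0.057, 0.0, -0.0]
[0.676, -1.985, 1.481, 0.057, 0.0, -0.0]
[-0.98  0.22  0.13  1.68 -0.03  1.24 -0.23]
```

```bash
python3 -m jog '[[[1.35,-4.9,0.75,0.115,0,0],[1.35,-4.8,1.3,0.115,0,0],[1.35,-4.6,1.85,0.115,0,0],[1.35,-4.35,2.35,0.115,0,0],[1.35,-4.05,2.85,0.115,0,0]]]' 1
python3 -m jog '[[[0,0,0,0,0,0],[0,0,0,0,0,0],[0,0,0,0,0,0],[0,0,0,0,0,0],[0,0,0,0,0,0]]]' 1
python3 - <<'E'
from h import *
plan([.566,.217,.06],.045,5); print(sense()["joint_pos"].round(2))
t=read_camera("top"); crop(t,190,170,130,90,6,"hov.png")
s=read_camera("scene"); crop(s,210,140,130,90,6,"hov_s.png")
E
```

```text
time: 3.1
eef_pos: [0.5713, 0.2219, 0.1198]
eef_rot: [0.783, 1.57, 0.825]
force: [-0.2, 0.4, 0.5]
gripper_width: 0.999
time: 3.72
eef_pos: [0.5701, 0.2235, 0.1203]
eef_rot: [1.032, 1.57, 1.078]
force: [1.1, 1.0, 0.0]
gripper_width: 1.004
[1.205, -0.126, -0.087, 0.0, 0.0, -0.0]
[1.205, -0.126, -0.087, 0.0, 0.0, -0.0]
[1.205, -0.126, -0.087, 0.0, 0.0, -0.0]
[1.205, -0.126, -0.087, 0.0, 0.0, -0.0]
[1.205, -0.126, -0.087, 0.0, 0.0, -0.0]
[-0.71  0.39  0.33  1.64 -0.14  1.14 -0.3 ]
```

View pics/hov_s.png

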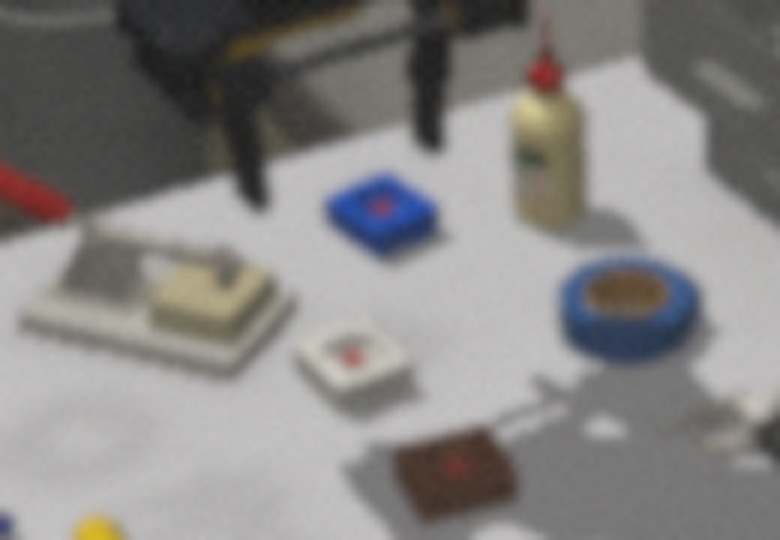

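The crop shows the open fingers above and behind the white block at crop (355,355), with nothing in the descent path. The cream gadget is about 2 cm to the side.

```bash
python3 -m jog '[[[2,-0.2,-0.15,0,0,0],[2,-0.2,-0.15,0,0,0],[2,-0.1,-0.1,0,0,0],[2,-0.1,0,0,0,0],[1.5,0,0,0,0,0]]]' 1
python3 - <<'E'
from h import *
plan([.566,.217,.005],.045,5); print(sense()["joint_pos"].round(2))
s=read_camera("scene"); crop(s,210,140,130,90,6,"hov_s2.png")
E
```

```text
time: 4.45
eef_pos: [0.5664, 0.2166, 0.0239]
eef_rot: [-2.729, 1.57, -2.684]
force: [0.7, 0.1, -0.1]
gripper_width: 0.998
[0.378, 0.009, -0.007, -0.0, -0.0, 0.0]
[0.378, 0.009, -0.007, -0.0, -0.0, 0.0]
[0.378, 0.009, -0.007, -0.0, -0.0, 0.0]
[0.378, 0.009, -0.007, -0.0, -0.0, 0.0]
[0.378, 0.009, -0.007, -0.0, -0.0, 0.0]
[-0.69  0.49  0.31  1.73 -0.18  0.96 -0.26]
```

View pics/hov_s2.png

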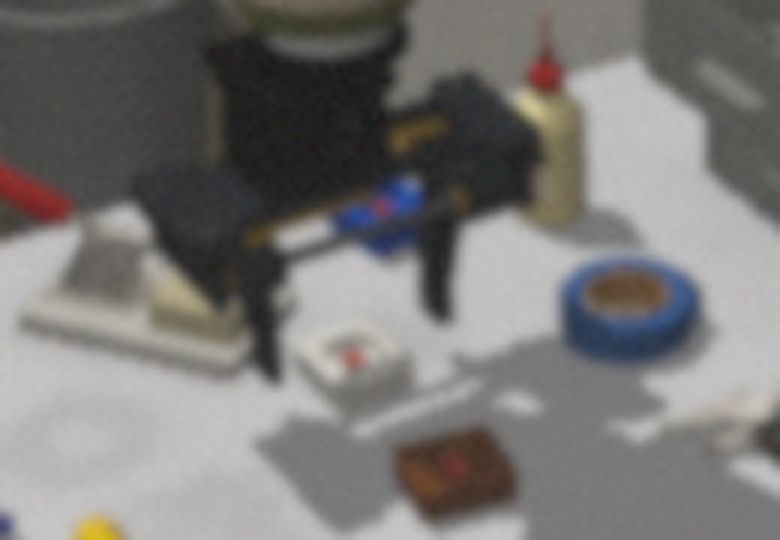

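Fingers straddle the white block. Next: go down and close.

```bash
python3 -m jog '[[[0.9,0,0,0,0,0],[0.9,0,0,0,0,0],[0,0,0,0,0,0],[0,0,0,0,0,0],[0,0,0,0,0,0]]]' 1
python3 -m jog '[[[0,0,0,0,0,0],[0,0,0,0,0,0],[0,0,0,0,0,0],[0,0,0,0,0,0],[0,0,0,0,0,0]]]' 0 20
python3 -m jog '[[[0,0,0,0,0,0],[0,0,0,0,0,0],[0,0,0,0,0,0],[0,0,0,0,0,0],[0,0,0,0,0,0]]]' 0 20
```

```text
time: 5.12
eef_pos: [0.5669, 0.2169, 0.0075]
eef_rot: [0.529, 1.57, 0.574]
force: [-0.0, 0.1, 0.1]
gripper_width: 1.0
time: 5.75
eef_pos: [0.5666, 0.2167, 0.007]
eef_rot: [1.358, 1.571, 1.403]
force: [2.8, 0.2, -1.1]
gripper_width: 0.519
time: 6.38
eef_pos: [0.5666, 0.2167, 0.007]
eef_rot: [0.935, 1.571, 0.98]
force: [0.3, 0.2, -0.1]
gripper_width: 0.504
```

```bash
python3 -m jog '[[[-1,0,0,0,0,0],[-2,0,0,0,0,0],[-2.5,0,0,0,0,0],[-2.5,0,0,0,0,0],[-1.5,0,0,0,0,0]]]' 0 20
python3 - <<'E'
from h import *
st=plan([.538,-.060,.095],-.103,10); print(sense()["joint_pos"].round(2))
E
```

```text
time: 7.0
eef_pos: [0.5674, 0.217, 0.1047]
eef_rot: [0.498, 1.568, 0.542]
force: [0.2, -0.3, -1.1]
gripper_width: 0.499
[0.093, -2.754, -0.418, 0.015, 0.0, -0.0]
[0.093, -2.76, -0.377, 0.015, 0.0, -0.0]
[0.094, -2.765, -0.336, 0.015, 0.0, -0.0]
[0.094, -2.77, -0.295, 0.015, 0.0, -0.0]
[0.095, -2.774, -0.254, 0.015, 0.0, -0.0]
[0.095, -2.777, -0.213, 0.015, 0.0, -0.0]
[0.096, -2.78, -0.172, 0.015, 0.0, -0.0]
[0.096, -2.783, -0.131, 0.015, 0.0, -0.0]
[0.097, -2.784, -0.09, 0.015, 0.0, -0.0]
[0.097, -2.785, -0.048, 0.015, 0.0, -0.0]
[-0.71  0.39  0.33  1.67 -0.14  1.1  -0.29]
```

```bash
python3 -m jog '[[[0.1,-2.75,-0.4,0.015,0,0],[0.1,-2.75,-0.4,0.015,0,0],[0.1,-2.8,-0.35,0.015,0,0],[0.1,-2.8,-0.3,0.015,0,0],[0.1,-2.8,-0.25,0.015,0,0]]]' 0 20
python3 -m jog '[[[0.1,-2.8,-0.2,0.015,0,0],[0.1,-2.8,-0.2,0.015,0,0],[0.1,-2.7,-0.15,0.015,0,0],[0.1,-2.6,-0.1,0.015,0,0],[0.1,-2.5,0,0.015,0,0]]]' 0 20
python3 -m jog '[[[1,0,0,0,0,0],[1,0,0,0,0,0],[1,0,0,0,0,0],[0,0,0,0,0,0],[0,0,0,0,0,0]]]' 0 20
python3 - <<'E'
from h import *
plan([.538,-.060,.035],-.103,5)
t=read_camera("top"); s=read_camera("scene")
V=(.535,-.093,1.468)
crop(t,290,172,130,90,6,"pl_t.png"); crop(s,240,200,110,80,7,"pl_s.png")
E
```

```text
time: 7.62
eef_pos: [0.5512, 0.0752, 0.0968]
eef_rot: [-2.959, 1.571, -2.99]
force: [0.7, -0.4, -1.4]
gripper_width: 0.5
time: 8.25
eef_pos: [0.5371, -0.0576, 0.092]
eef_rot: [0.718, 1.571, 0.612]
force: [-0.1, -0.3, -1.3]
gripper_width: 0.5
time: 8.88
eef_pos: [0.5374, -0.0557, 0.0621]
eef_rot: [0.344, 1.571, 0.24]
force: [0.1, -0.3, -1.1]
gripper_width: 0.5
[0.542, -0.084, 0.021, -0.0, 0.0, -0.0]
[0.542, -0.084, 0.021, -0.0, 0.0, -0.0]
[0.542, -0.084, 0.021, -0.0, 0.0, -0.0]
[0.542, -0.084, 0.021, -0.0, 0.0, -0.0]
[0.542, -0.084, 0.021, -0.0, 0.0, -0.0]
```

View pics/pl_s.png

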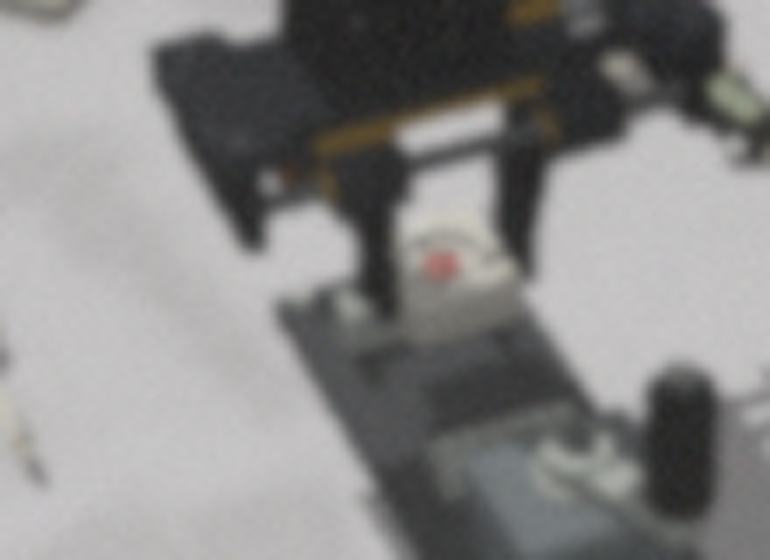

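View pics/pl_t.png

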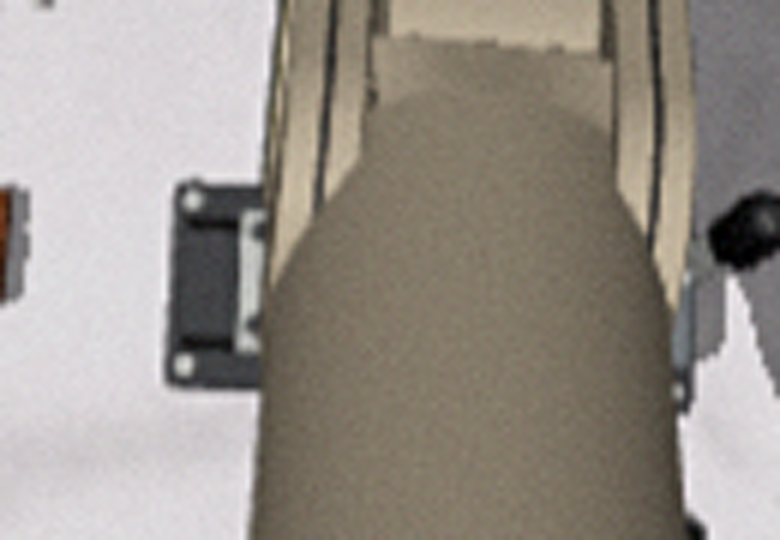

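Run:
```python
from h import *
s=read_camera("scene"); p=sense()["eef_pos"]; z=p[2]-.007
seg=[(b,(0,255,0)) for b in box(p[0],p[1],-.103,0,0,.044,.05,z,z+.018)]
V=(.535,-.093,1.468)
seg+=[(b,(255,255,0)) for b in box(*V,.070,0,.0005,.06,.012,.032)]+[(b,(0,0,255)) for b in box(*V,-.0075,0,.0005,.056,.012,.03)]
crop(s,240,200,110,80,7,"pl_s2.png",seg)
```

```text
(no output)
```

View pics/pl_s2.png

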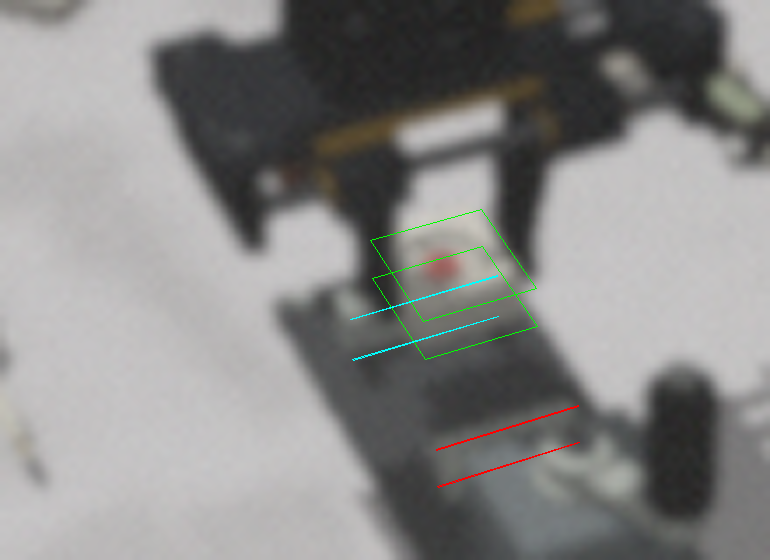

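The block sits nose-up in the grip: its near face is tall at crop (465,315), tilted about 12° about the pad axis. It should level when lowered onto the bed, so I'll lower gently and shift slightly towards the jaw.

```bash
python3 -m jog '[[[0.6,-0.2,0,0,0,0],[0.6,-0.2,0,0,0,0],[0.6,-0.2,0,0,0,0],[0.6,-0.1,0,0,0,0],[0.4,0,0,0,0,0]]]' 0 20
python3 -m jog '[[[0.2,0,0,0,0,0],[0.2,0,0,0,0,0],[0.2,0,0,0,0,0],[0,0,0,0,0,0],[0,0,0,0,0,0]]]' 0 20
python3 - <<'E'
from h import *
s=read_camera("scene"); p=sense()["eef_pos"]; z=p[2]-.007
V=(.535,-.093,1.468)
seg=[(b,(255,255,0)) for b in box(*V,.070,0,.0005,.06,.012,.032)]+[(b,(0,0,255)) for b in box(*V,-.0075,0,.0005,.056,.012,.03)]
crop(s,240,200,110,80,7,"pl_s3.png",[])
E
```

```text
time: 9.65
eef_pos: [0.5363, -0.063, 0.0335]
eef_rot: [-3.06, 1.57, 3.118]
force: [0.1, 0.4, -1.4]
gripper_width: 0.5
time: 10.28
eef_pos: [0.5366, -0.0629, 0.0281]
eef_rot: [0.577, 1.571, 0.472]
force: [-0.9, 0.3, -2.0]
gripper_width: 0.501
```

View pics/pl_s3.png

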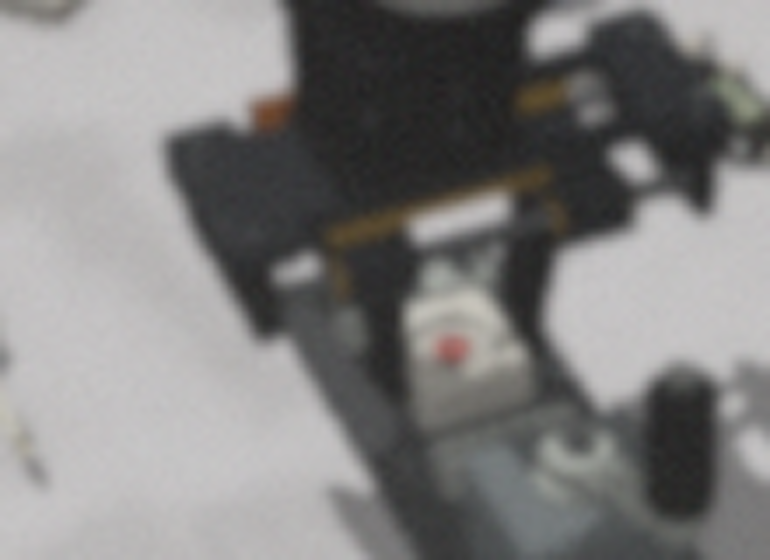

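```bash
python3 -m jog '[[[0.15,0,0,0,0,0],[0.15,0,0,0,0,0],[0.15,0,0,0,0,0],[0.1,0,0,0,0,0],[0,0,0,0,0,0]]]' 0 8
python3 -m jog '[[[0.1,0,0,0,0,0],[0.1,0,0,0,0,0],[0.1,0,0,0,0,0],[0,0,0,0,0,0],[0,0,0,0,0,0]]]' 0 6
python3 - <<'E'
from h import *
s=read_camera("scene"); 
crop(s,240,200,110,80,7,"pl_s4.png",[])
E
```

```text
time: 10.95
eef_pos: [0.5364, -0.0629, 0.0224]
eef_rot: [2.823, 1.571, 2.718]
force: [-0.2, -0.4, -0.2]
gripper_width: 0.506
time: 11.58
eef_pos: [0.5365, -0.0629, 0.0195]
eef_rot: [1.168, 1.571, 1.063]
force: [-0.4, -0.4, -2.3]
gripper_width: 0.504
```

View pics/pl_s4.png

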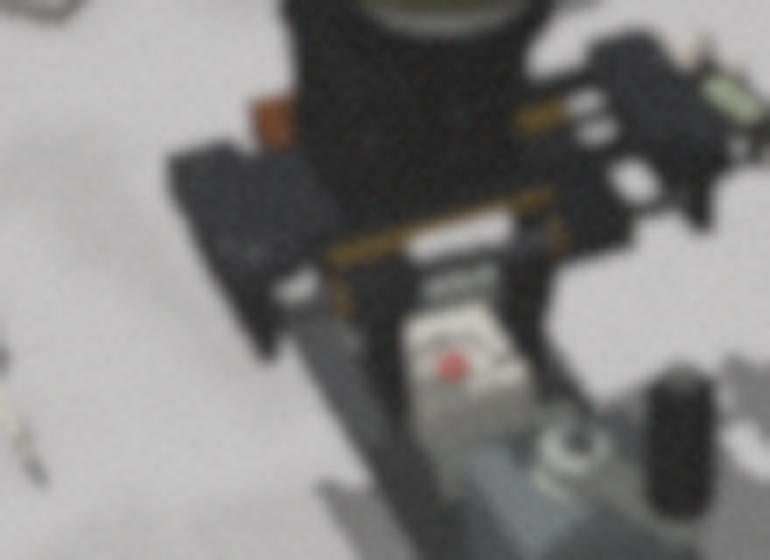

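Run:
```python
from h import *
s=read_camera("scene"); p=sense()["eef_pos"]
V=(.535,-.093,1.468)
seg=[(b,(255,255,0)) for b in box(*V,.070,0,.0005,.06,.012,.032)]+[(b,(0,0,255)) for b in box(*V,-.0075,0,.0005,.056,.012,.03)]
seg+=[(b,(0,255,0)) for b in box(p[0],p[1],-.103,0,0,.044,.05,.012,.030)]
crop(s,255,220,75,55,10,"pl_s5.png",seg);crop(s,255,220,75,55,10,"pl_s6.png")
```

```text
(no output)
```

View pics/pl_s5.png

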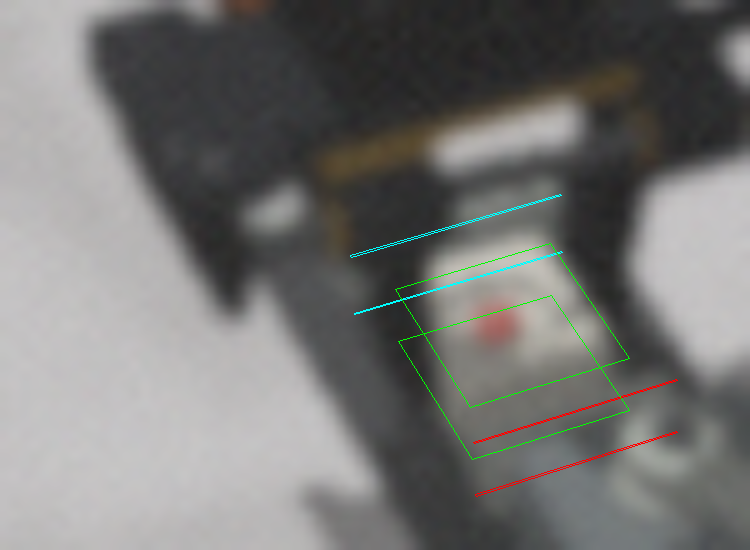

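View pics/pl_s6.png

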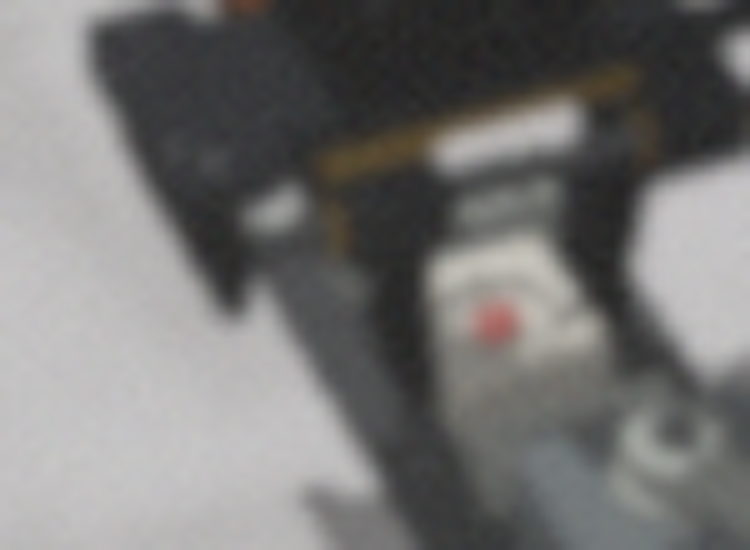

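```bash
python3 -m jog '[[[0,0,0,0,0,0],[0,0,0,0,0,0],[0,0,0,0,0,0],[0,0,0,0,0,0],[0,0,0,0,0,0]]]' 1 20
python3 -m jog '[[[-1,0,0,0,0,0],[-2,0,0,0,0,0],[-3,0,0,0,0,0],[-4,0,0,0,0,0],[-2,0,0,0,0,0]]]' 1 20
python3 - <<'E'
from h import *
s=read_camera("scene"); p=[.5365,-.0629]
V=(.535,-.093,1.468)
seg=[(b,(255,255,0)) for b in box(*V,.070,0,.0005,.06,.012,.032)]+[(b,(0,0,255)) for b in box(*V,-.0075,0,.0005,.056,.012,.03)]
seg+=[(b,(0,255,0)) for b in box(p[0],p[1],-.103,0,0,.044,.05,.012,.030)]
crop(s,255,220,75,55,10,"pl_s7.png");crop(s,255,220,75,55,10,"pl_s8.png",seg)
E
```

```text
time: 12.3
eef_pos: [0.5365, -0.0629, 0.0195]
eef_rot: [1.313, 1.571, 1.208]
force: [0.8, 0.4, -0.1]
gripper_width: 0.959
time: 12.92
eef_pos: [0.5374, -0.0632, 0.1424]
eef_rot: [0.24, 1.568, 0.135]
force: [-0.1, 0.2, -0.6]
gripper_width: 1.002
```

View pics/pl_s7.png

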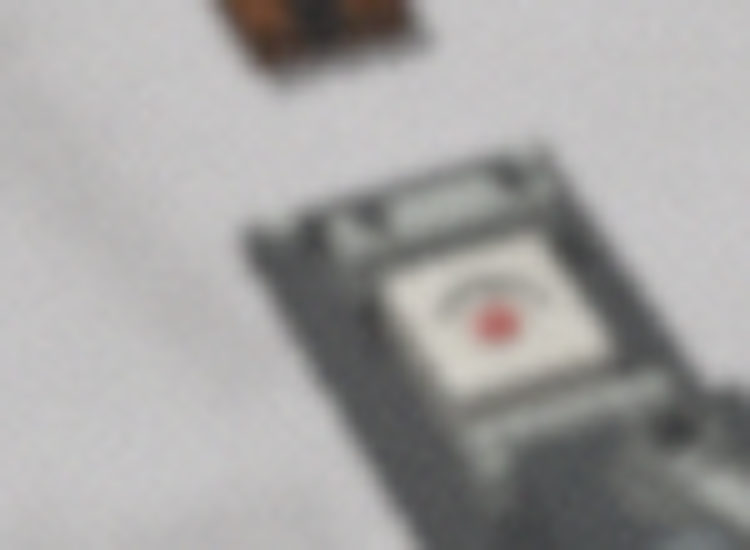

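View pics/pl_s8.png

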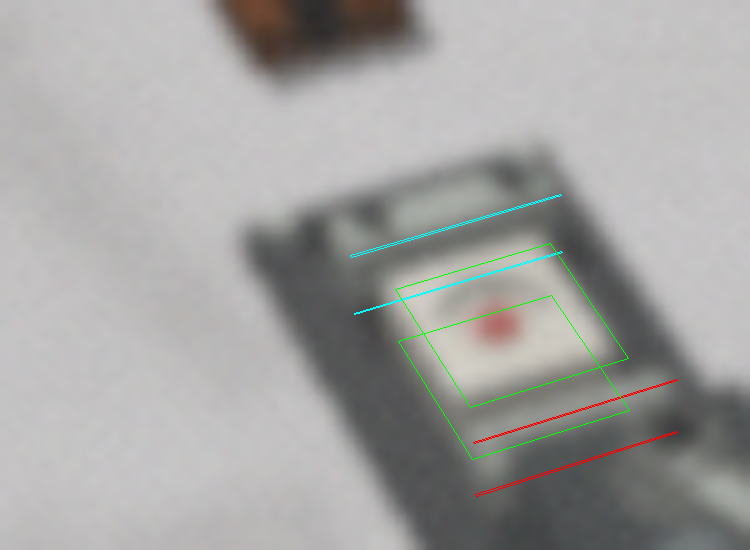

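The block lies flat and square on the bed, with its seal at crop (496,323). The gap to the jaw is at (550,400) and the stop is at (440,215). Next I'll locate the sleeve precisely.

Run:
```python
from h import *
t=read_camera("top"); s=read_camera("scene")
crop(t,380,190,70,50,11,"sl_t.png"); crop(s,300,235,60,60,10,"sl_s.png")
for p in (t,s):
    for l in ("grip_sleeve","crank_axis"):
        print(l,[(round(d["conf"],2),[round(float(x),4) for x in d["at"]]) for d in spot_point(l,p)][:2])
print(sense()["time"])
```

```text
grip_sleeve []
crank_axis []
grip_sleeve [(0.56, [0.5383, -0.2092, 0.0996])]
crank_axis [(0.63, [0.527, -0.1627, 0.0987])]
13.275
```

View pics/sl_t.png

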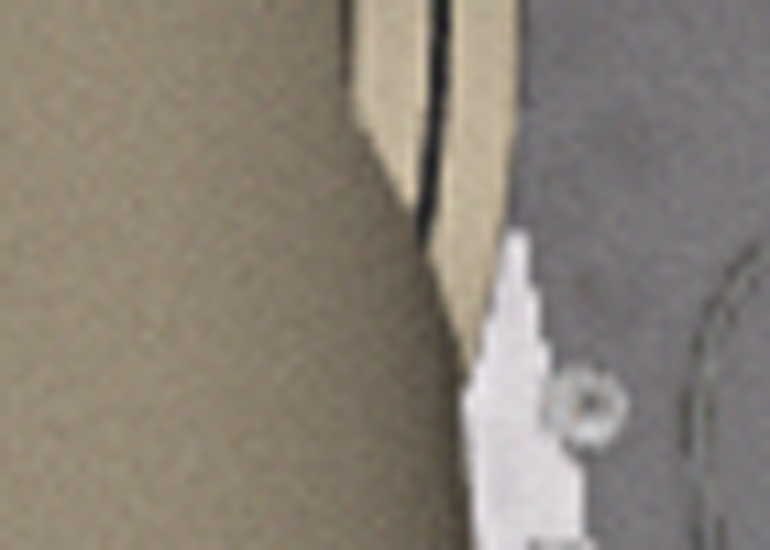

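View pics/sl_s.png

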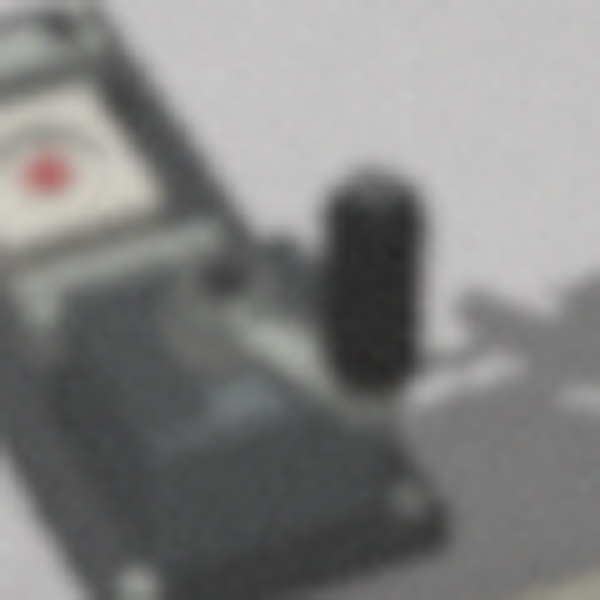

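Run:
```python
from h import *
s=read_camera("scene")
import os
print(back(s,[[337.3,263.5]],.101),back(s,[[338.3,264.3]],.101))
# hub hole in scene: v_sc (370,265)
u=np.array([[270+370.5/7-.5,225+265.5/7-.5]])
print("hub",back(s,u,.078),back(s,u+[1.2,.8],.078))
tt=dict(s); 
import pickle
t=read_camera("top")
print("pin",back(t,[[417.9,207.75]],.131)); 
print("slv", back(t,[[310+625.5/6-.5,192+112.5/6-.5]],.101))
print("hub",back(t,[[310+515.5/6-.5,192+160.5/6-.5]],.078))
```

```text
[[ 0.54109635 -0.20675581  0.101     ]] [[ 0.54162528 -0.21020315  0.101     ]]
hub [[ 0.52651722 -0.16462755  0.078     ]] [[ 0.52752588 -0.16847021  0.078     ]]
pin [[ 0.54151198 -0.21041573  0.131     ]]
slv [[ 0.54107147 -0.20806972  0.101     ]]
hub [[ 0.52771615 -0.16765669  0.078     ]]
```

Run:
```python
from h import *
st=plan([.5415,-.2095,.165],-.103,5); plan([.5415,-.2095,.086],-.103,5,start=st); print(sense()["joint_pos"].round(2))
```

```text
[-0.526, -2.904, 0.416, -0.0, -0.0, 0.0]
[-0.526, -2.904, 0.415, -0.0, -0.0, 0.0]
[-0.526, -2.904, 0.414, -0.0, -0.0, 0.0]
[-0.526, -2.905, 0.413, -0.0, -0.0, 0.0]
[-0.526, -2.905, 0.412, -0.0, -0.0, 0.0]
[1.58, 0.0, 0.0, 0.0, 0.0, 0.0]
[1.58, 0.0, 0.0, 0.0, 0.0, 0.0]
[1.58, 0.0, 0.0, 0.0, 0.0, 0.0]
[1.58, 0.0, 0.0, 0.0, 0.0, 0.0]
[1.58, 0.0, 0.0, 0.0, 0.0, 0.0]
[-0.41  0.22  0.51  1.82 -0.12  1.13  0.03]
```

```bash
python3 -m jog '[[[-1,-2.9,0.4,0,0,0],[-0.8,-2.9,0.4,0,0,0],[-0.5,-2.9,0.4,0,0,0],[-0.3,-2.9,0.4,0,0,0],[0,-2.9,0.4,0,0,0]]]' 1 20
python3 -m jog '[[[0,0,0,0,0,0],[0,0,0,0,0,0],[0,0,0,0,0,0],[0,0,0,0,0,0],[0,0,0,0,0,0]]]' 1 20
python3 - <<'E'
from h import *
plan([.5415,-.2095,.086],-.103,5); print(sense()["joint_pos"].round(2))
s=read_camera("scene"); crop(s,280,205,90,75,8,"gr1.png")
E
```

```text
time: 14.0
eef_pos: [0.5411, -0.2101, 0.1652]
eef_rot: [2.971, 1.57, 2.866]
force: [-0.4, -0.6, -0.8]
gripper_width: 1.002
time: 14.62
eef_pos: [0.5412, -0.2088, 0.1655]
eef_rot: [1.38, 1.571, 1.275]
force: [-0.3, 0.4, 0.3]
gripper_width: 1.002
[1.59, -0.013, 0.007, -0.0, 0.0, -0.0]
[1.59, -0.013, 0.007, -0.0, 0.0, -0.0]
[1.59, -0.013, 0.007, -0.0, 0.0, -0.0]
[1.59, -0.013, 0.007, -0.0, 0.0, -0.0]
[1.59, -0.013, 0.007, -0.0, 0.0, -0.0]
[-0.2   0.3   0.59  1.69 -0.18  1.21  0.33]
```

View pics/gr1.png

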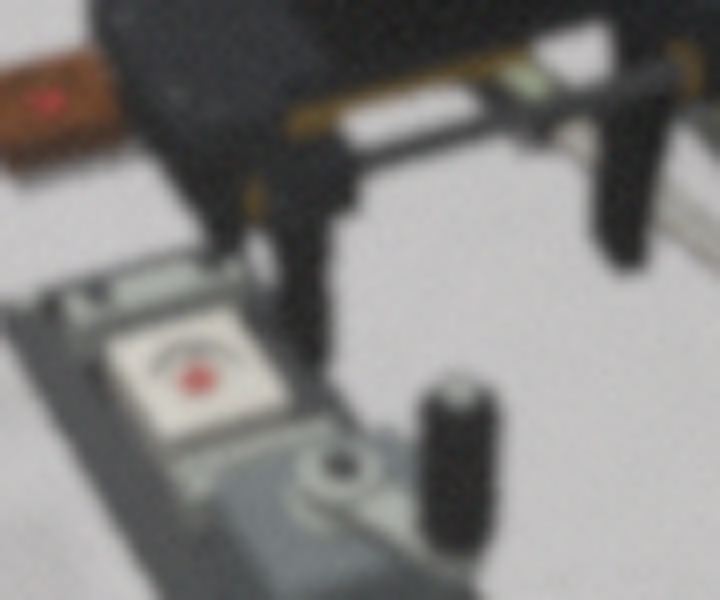

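Fingertips at crop (310,365) and (625,265) bracket the sleeve at (460,390). Going down.

```bash
python3 -m jog '[[[1.4,0,0,0,0,0],[1.5,0,0,0,0,0],[1.6,0,0,0,0,0],[1.6,0,0,0,0,0],[1.4,0,0,0,0,0]]]' 1 20
python3 -m jog '[[[0.4,0,0,0,0,0],[0,0,0,0,0,0],[0,0,0,0,0,0],[0,0,0,0,0,0],[0,0,0,0,0,0]]]' 0.3 20
python3 - <<'E'
from h import *
s=read_camera("scene"); crop(s,280,205,90,75,8,"gr2.png"); print(sense()["eef_pos"])
E
```

```text
time: 15.3
eef_pos: [0.5409, -0.2092, 0.0891]
eef_rot: [3.035, 1.57, 2.93]
force: [-0.1, 0.5, -0.2]
gripper_width: 1.003
time: 15.92
eef_pos: [0.5413, -0.2092, 0.0868]
eef_rot: [0.31, 1.57, 0.205]
force: [0.2, 0.7, -0.2]
gripper_width: 0.521
[ 0.54131828 -0.2092039   0.08673032]
```

View pics/gr2.png

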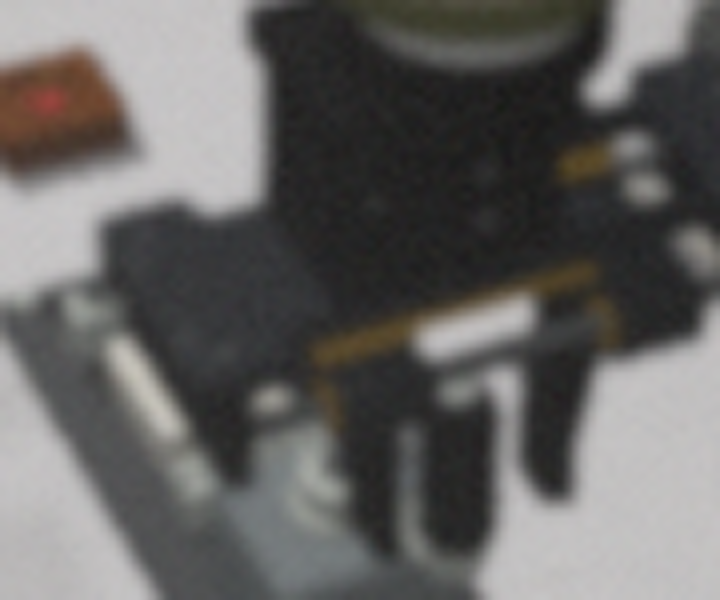

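```bash
python3 -m jog '[[[0,0,0,0,0,0],[0,0,0,0,0,0],[0,0,0,0,0,0],[0,0,0,0,0,0],[0,0,0,0,0,0]]]' 0 30
python3 -m jog '[[[0,0,0,0,0,0],[0,0,0,0,0,0],[0,0,0,0,0,0],[0,0,0,0,0,0],[0,0,0,0,0,0]]]' 0 30
cat >> h.py <<'E'
AX=np.array([.5275,-.1675]); RAD=.045; YAW=1.468
def circ(th): 
    f=YAW-np.pi-th; return AX+RAD*np.array([np.cos(f),np.sin(f)])
def status():
    s=sense(); p=s["eef_pos"]; d=p[:2]-AX; th=(YAW-np.pi-np.arctan2(d[1],d[0])+1)%(2*np.pi)-1
    f=s["force"]; rad=d/np.linalg.norm(d); tan=np.array([rad[1],-rad[0]])
    print("t",round(s["time"],2),"th",round(th,3),"r",round(np.linalg.norm(d)*1e3,1),"pos",p.round(4),"Ftan",round(f[:2]@tan,1),"Frad",round(f[:2]@rad,1),"Fz",round(f[2],1),"w",round(s["gripper_width"],3))
    return th
def rows(th0,dth,n=5,err=None):
    """rows along the circle from commanded th0 (err: xy offset spread over the rows)"""
    s=sense(); Rm=R.from_euler("xyz",s["eef_rot"]).as_matrix()
    for i in range(n):
        d=circ(th0+(i+1)*dth)-circ(th0+i*dth)
        print(np.round(Rm.T@np.r_[d,0]*100,3)[[1,2]],end=" ")
    print()
E
python3 - <<'E'
from h import *
th=status(); print(R.from_euler("xyz",sense()["eef_rot"]).as_matrix().round(3)); rows(-.425,.1); rows(.075,.1)
E
```

```text
time: 16.6
eef_pos: [0.5414, -0.2092, 0.0866]
eef_rot: [0.063, 1.57, -0.042]
force: [2.3, -0.9, -0.8]
gripper_width: 0.264
time: 17.23
eef_pos: [0.5413, -0.2092, 0.0866]
eef_rot: [0.044, 1.57, -0.061]
force: [4.6, -1.4, -1.3]
gripper_width: 0.27
t 17.23 th -0.423 r 44.0 pos [ 0.5413 -0.2092  0.0866] Ftan -4.0 Frad 2.8 Fz -1.3 w 0.27
[[ 0.     0.105  0.994]
 [-0.     0.994 -0.105]
 [-1.     0.     0.   ]]
[-0.166 -0.418] [-0.123 -0.433] [-0.079 -0.443] [-0.035 -0.448] [ 0.01 -0.45] 
[ 0.055 -0.446] [ 0.099 -0.439] [ 0.143 -0.427] [ 0.185 -0.41 ] [ 0.225 -0.39 ]
```

```bash
python3 -m jog '[[[0,-0.16,-0.42,0,0,0],[0,-0.12,-0.43,0,0,0],[0,-0.08,-0.44,0,0,0],[0,-0.03,-0.45,0,0,0],[0,0.01,-0.45,0,0,0]]]' 0 30
python3 - <<'E'
from h import *
th=status(); rows(.075,.1)
E
```

```text
time: 17.85
eef_pos: [0.5194, -0.2106, 0.0866]
eef_rot: [0.048, 1.57, -0.057]
force: [6.2, -0.4, -3.2]
gripper_width: 0.263
t 17.85 th 0.083 r 43.8 pos [ 0.5194 -0.2106  0.0866] Ftan -6.2 Frad -0.7 Fz -3.2 w 0.263
[ 0.055 -0.446] [ 0.099 -0.439] [ 0.143 -0.427] [ 0.185 -0.41 ] [ 0.225 -0.39 ]
```

Turns as expected: about 6 N tangential and little radial force.

```bash
python3 -m jog '[[[0,0.05,-0.45,0,0,0],[0,0.10,-0.44,0,0,0],[0,0.14,-0.43,0,0,0],[0,0.19,-0.41,0,0,0],[0,0.22,-0.39,0,0,0]]]' 0 30
python3 - <<'E'
from h import *
th=status(); rows(.575,.1)
E
```

```text
time: 18.48
eef_pos: [0.4993, -0.2012, 0.0866]
eef_rot: [0.088, 1.569, -0.017]
force: [7.5, -0.9, -4.7]
gripper_width: 0.268
t 18.48 th 0.594 r 43.9 pos [ 0.4993 -0.2012  0.0866] Ftan -6.3 Frad -4.2 Fz -4.7 w 0.268
[ 0.263 -0.365] [ 0.298 -0.337] [ 0.33  -0.306] [ 0.359 -0.271] [ 0.384 -0.234]
```

Run:
```python
from h import *
rows(.575,.1);rows(1.075,.1);rows(1.575,.1);rows(2.075,.1);rows(2.575,.1);rows(3.075,.1)
```

```text
[ 0.263 -0.365] [ 0.298 -0.337] [ 0.33  -0.306] [ 0.359 -0.271] [ 0.384 -0.234] 
[ 0.406 -0.195] [ 0.423 -0.153] [ 0.436 -0.11 ] [ 0.445 -0.066] [ 0.449 -0.021] 
[0.449 0.024] [0.445 0.068] [0.436 0.112] [0.422 0.155] [0.405 0.197] 
[0.383 0.236] [0.357 0.273] [0.328 0.307] [0.296 0.339] [0.261 0.367] 
[0.223 0.391] [0.183 0.411] [0.141 0.427] [0.097 0.439] [0.053 0.447] 
[0.008 0.45 ] [-0.037  0.448] [-0.081  0.442] [-0.125  0.432] [-0.168  0.417]
```

```bash
python3 -m jog '[[[0,0.26,-0.36,0,0,0],[0,0.30,-0.33,0,0,0],[0,0.33,-0.30,0,0,0],[0,0.36,-0.27,0,0,0],[0,0.38,-0.23,0,0,0]]]' 0 30
python3 - <<'E'
from h import *
th=status()
E
```

```text
time: 19.1
eef_pos: [0.4864, -0.1839, 0.0866]
eef_rot: [-0.295, 1.569, -0.4]
force: [9.1, -2.9, -7.3]
gripper_width: 0.267
t 19.1 th 1.088 r 44.3 pos [ 0.4864 -0.1839  0.0866] Ftan -6.1 Frad -7.4 Fz -7.3 w 0.267
```

```bash
python3 -m jog '[[[0.02,0.41,-0.15,0,0,0],[0.02,0.42,-0.11,0,0,0],[0.01,0.44,-0.07,0,0,0],[0,0.44,-0.05,0,0,0],[0,0.45,-0.02,0,0,0]]]' 0 30
python3 - <<'E'
from h import *
th=status()
s=read_camera("scene"); crop(s,260,200,110,85,7,"w1.png")
E
```

```text
time: 19.73
eef_pos: [0.4829, -0.1636, 0.0864]
eef_rot: [-1.999, 1.569, -2.106]
force: [-2.6, -5.4, 5.2]
gripper_width: 0.268
t 19.73 th 1.554 r 44.7 pos [ 0.4829 -0.1636  0.0864] Ftan -5.6 Frad 2.1 Fz 5.2 w 0.268
```

View pics/w1.png

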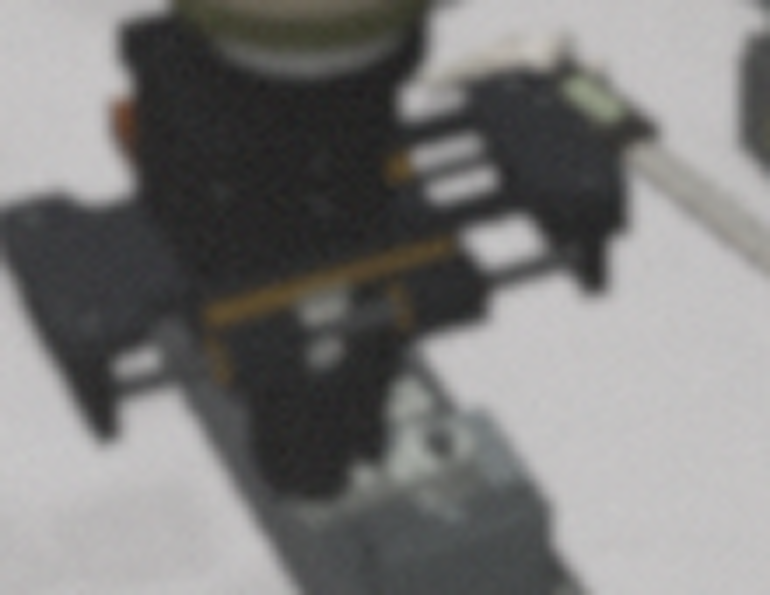

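```bash
python3 -m jog '[[[-0.01,0.45,0.02,0,0,0],[-0.01,0.44,0.07,0,0,0],[0,0.44,0.11,0,0,0],[0,0.42,0.15,0,0,0],[0,0.40,0.20,0,0,0]]]' 0 30
python3 - <<'E'
from h import *
th=status()
E
```

```text
time: 20.4
eef_pos: [0.4898, -0.1422, 0.0864]
eef_rot: [-2.924, 1.568, -3.031]
force: [-6.8, -3.8, 9.0]
gripper_width: 0.266
t 20.4 th 2.058 r 45.4 pos [ 0.4898 -0.1422  0.0864] Ftan -6.9 Frad 3.5 Fz 9.0 w 0.266
```

```bash
python3 -m jog '[[[-0.01,0.40,0.24,0,0,0],[-0.01,0.37,0.28,0,0,0],[-0.01,0.33,0.30,0,0,0],[0,0.30,0.33,0,0,0],[0,0.26,0.36,0,0,0]]]' 0 30
python3 - <<'E'
from h import *
th=status()
s=read_camera("scene"); crop(s,260,200,110,85,7,"w2.png")
t=read_camera("top"); crop(t,300,182,130,75,6,"w2t.png")
E
```

```text
time: 21.02
eef_pos: [0.5065, -0.1267, 0.0864]
eef_rot: [-3.106, 1.567, 3.071]
force: [-5.6, -1.7, 7.0]
gripper_width: 0.268
t 21.02 th 2.562 r 45.9 pos [ 0.5065 -0.1267  0.0864] Ftan -5.7 Frad 1.0 Fz 7.0 w 0.268
```

View pics/w2.png

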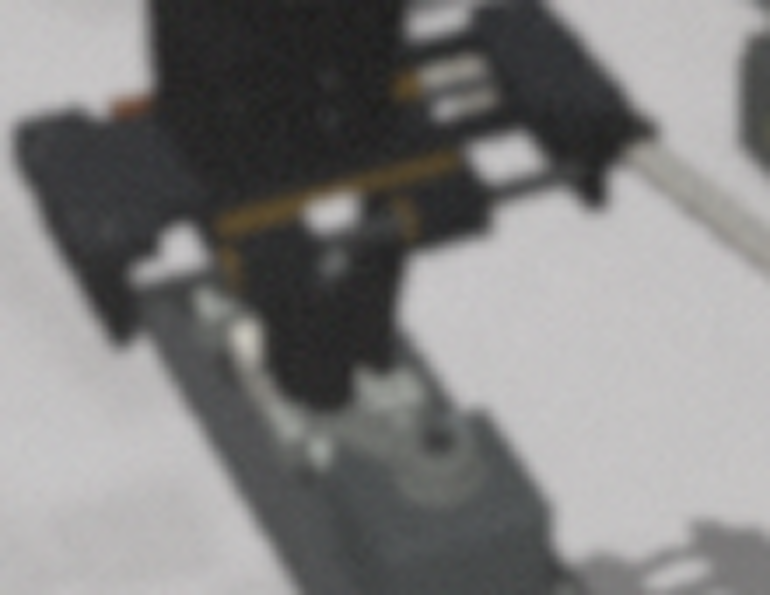

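View pics/w2t.png

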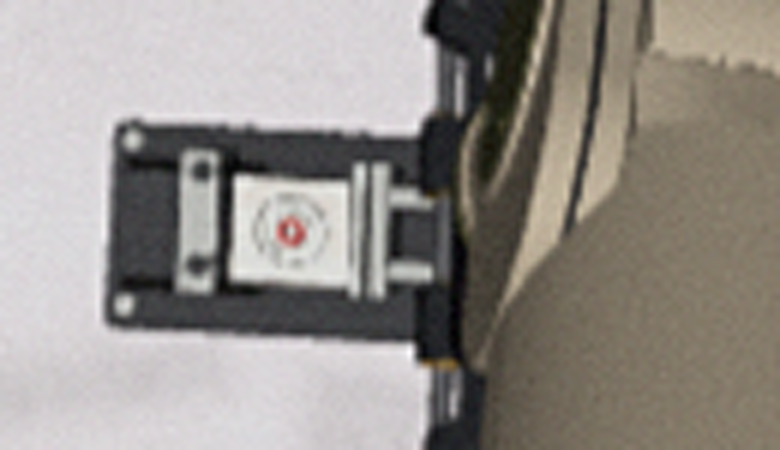

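Top view: the jaw touches the block at crop x≈350. The block's far edge is at 231 and the stop face at about 218, so roughly 5 mm (0.85 rad) remains. I'll measure the profile.

```bash
cat >> h.py <<'E'
def profile(t,show=False):
    # mean brightness along vice x, over several vice y, at z .031
    xs=np.arange(.04,.085,.00025); out=[]
    for v in (-.012,-.008,-.004,0,.004,.008,.012):
        c,sn=np.cos(1.468),np.sin(1.468)
        X=np.c_[.535+xs*c-v*sn,-.093+xs*sn+v*c,np.full(len(xs),.031)]
        q=proj(t,X).astype(np.float32)
        out.append(cv2.remap(t["img"].mean(2).astype(np.float32),q[:,:1],q[:,1:],cv2.INTER_CUBIC)[:,0])
    return xs,np.mean(out,0)
E
python3 - <<'E'
from h import *
t=read_camera("top"); xs,m=profile(t)
for x,v in zip(xs[::4],m[::4]): print(round(x*1e3,1),round(v),end="; ")
E
```

```text
40.0 171; 41.0 178; 42.0 190; 43.0 202; 44.0 208; 45.0 206; 46.0 200; 47.0 194; 48.0 191; 49.0 193; 50.0 196; 51.0 202; 52.0 209; 53.0 215; 54.0 220; 55.0 223; 56.0 222; 57.0 226; 58.0 227; 59.0 200; 60.0 151; 61.0 96; 62.0 48; 63.0 28; 64.0 26; 65.0 40; 66.0 70; 67.0 116; 68.0 157; 69.0 190; 70.0 198; 71.0 190; 72.0 186; 73.0 185; 74.0 184; 75.0 183; 76.0 182; 77.0 184; 78.0 188; 79.0 191; 80.0 194; 81.0 189; 82.0 160; 83.0 114; 84.0 73; 85.0 55;
```

```bash
python3 -m jog '[[[-0.01,0.22,0.39,0,0,0],[-0.01,0.18,0.41,0,0,0],[0,0.14,0.43,0,0,0],[0,0.10,0.44,0,0,0],[0,0.05,0.45,0,0,0]]]' 0 30
python3 - <<'E'
from h import *
th=status()
t=read_camera("top"); xs,m=profile(t)
for x,v in zip(xs[72:120:4],m[72:120:4]): print(round(x*1e3,1),round(v),end="; ")
th=status()
E
```

```text
time: 21.8
eef_pos: [0.5283, -0.1213, 0.0864]
eef_rot: [2.98, 1.567, 2.875]
force: [-6.5, 0.0, 5.8]
gripper_width: 0.268
t 21.8 th 3.055 r 46.2 pos [ 0.5283 -0.1213  0.0864] Ftan -6.5 Frad -0.1 Fz 5.8 w 0.268
58.0 222; 59.0 222; 60.0 225; 61.0 219; 62.0 189; 63.0 147; 64.0 102; 65.0 72; 66.0 71; 67.0 103; 68.0 150; 69.0 189; t 21.85 th 3.068 r 46.2 pos [ 0.5288 -0.1213  0.0865] Ftan -4.2 Frad 1.4 Fz 4.6 w 0.266
```

```bash
sed -i 's/^AX=.*/AX=np.array([.528,-.1662]); RAD=.045; YAW=1.468/' h.py
python3 - <<'E'
from h import *
status(); rows(3.06,.08); rows(3.46,.05); rows(3.71,.04)
E
```

```text
t 21.85 th 3.057 r 44.9 pos [ 0.5288 -0.1213  0.0865] Ftan -4.2 Frad 1.4 Fz 4.6 w 0.266
[0.016 0.36 ] [-0.013  0.36 ] [-0.042  0.357] [-0.07   0.353] [-0.098  0.346] 
[-0.075  0.212] [-0.086  0.208] [-0.096  0.203] [-0.106  0.198] [-0.116  0.193] 
[-0.1   0.15] [-0.105  0.146] [-0.111  0.142] [-0.117  0.137] [-0.122  0.132]
```

```bash
python3 -m jog '[[[0,0.02,0.36,0,0,0],[0,-0.01,0.36,0,0,0],[0,-0.04,0.36,0,0,0],[0,-0.07,0.35,0,0,0],[0,-0.10,0.35,0,0,0]]]' 0 30
python3 - <<'E'
from h import *
th=status()
t=read_camera("top"); xs,m=profile(t)
for x,v in zip(xs[72:120:4],m[72:120:4]): print(round(x*1e3,1),round(v),end="; ")
crop(t,300,182,130,75,6,"w3t.png")
for i in range(4): read_camera("top"); status()
E
```

```text
time: 22.48
eef_pos: [0.5458, -0.1251, 0.0864]
eef_rot: [2.94, 1.567, 2.835]
force: [-5.6, 1.6, 5.8]
gripper_width: 0.268
t 22.48 th 3.448 r 44.8 pos [ 0.5458 -0.1251  0.0864] Ftan -5.8 Frad -0.7 Fz 5.8 w 0.268
58.0 214; 59.0 221; 60.0 223; 61.0 222; 62.0 221; 63.0 220; 64.0 202; 65.0 164; 66.0 131; 67.0 127; 68.0 153; 69.0 181; t 22.57 th 3.456 r 44.8 pos [ 0.5462 -0.1252  0.0864] Ftan -4.8 Frad -1.1 Fz 3.9 w 0.269
t 22.62 th 3.457 r 44.8 pos [ 0.5462 -0.1252  0.0864] Ftan -4.9 Frad -0.4 Fz 4.9 w 0.265
t 22.68 th 3.457 r 44.9 pos [ 0.5462 -0.1252  0.0864] Ftan -5.6 Frad -1.3 Fz 4.4 w 0.269
t 22.73 th 3.457 r 44.9 pos [ 0.5462 -0.1252  0.0864] Ftan -5.2 Frad -1.0 Fz 4.8 w 0.268
```

View pics/w3t.png

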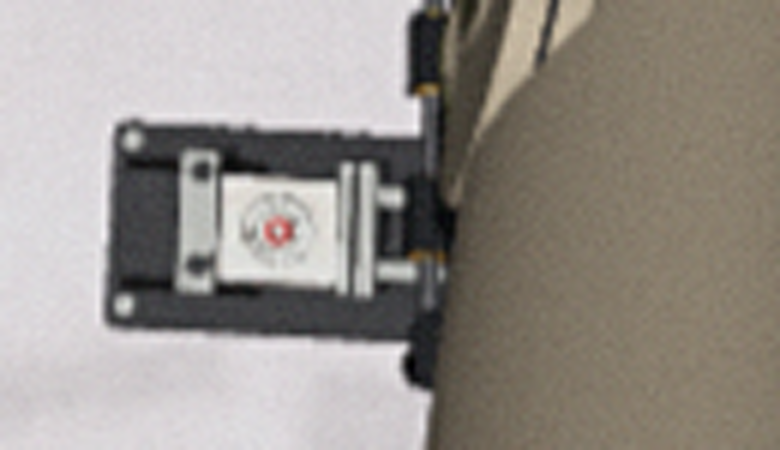

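```bash
cat > st.py <<'E'
from h import *
L=[]
for i in range(6):
    s=sense(); p=s["eef_pos"]; d=p[:2]-AX; u=d/np.linalg.norm(d); L.append((s["force"][:2]@np.array([u[1],-u[0]]),s["force"][:2]@u)); 
    if i==0: status()
    t=read_camera("top")
status(); print("mean Ftan,Frad after",np.mean(L[1:],0).round(2))
xs,m=profile(t)
for x,v in zip(xs[88:120:4],m[88:120:4]): print(round(x*1e3,1),round(v),end="; ")
print(); th=3.46
import sys
rows(float(sys.argv[1]),float(sys.argv[2]))
E
python3 -m jog '[[[0,-0.04,0.13,0,0,0],[0,-0.05,0.13,0,0,0],[0,-0.05,0.13,0,0,0],[0,-0.05,0.12,0,0,0],[0,-0.05,0.12,0,0,0]]]' 0 30; python3 st.py 3.61 .02
```

```text
time: 23.35
eef_pos: [0.552, -0.1283, 0.0864]
eef_rot: [2.992, 1.567, 2.886]
force: [-5.9, 0.1, 5.4]
gripper_width: 0.27
t 23.35 th 3.602 r 44.9 pos [ 0.552  -0.1283  0.0864] Ftan -5.0 Frad -3.1 Fz 5.4 w 0.27
t 23.65 th 3.605 r 44.9 pos [ 0.5521 -0.1283  0.0864] Ftan -5.1 Frad -1.8 Fz 4.4 w 0.268
mean Ftan,Frad after [-5.35 -2.4 ]
62.0 219; 63.0 219; 64.0 215; 65.0 204; 66.0 191; 67.0 179; 68.0 177; 69.0 179; 
[-0.041  0.08 ] [-0.043  0.079] [-0.044  0.078] [-0.046  0.077] [-0.047  0.076]
```

```bash
python3 -m jog '[[[0,-0.04,0.08,0,0,0],[0,-0.04,0.08,0,0,0],[0,-0.04,0.08,0,0,0],[0,-0.05,0.08,0,0,0],[0,-0.05,0.08,0,0,0]]]' 0 30; python3 st.py 3.71 .02
```

```text
time: 24.28
eef_pos: [0.5556, -0.1308, 0.0864]
eef_rot: [2.962, 1.567, 2.857]
force: [-6.9, 2.7, 5.7]
gripper_width: 0.269
t 24.27 th 3.701 r 44.9 pos [ 0.5556 -0.1308  0.0864] Ftan -7.1 Frad -2.1 Fz 5.7 w 0.269
t 24.57 th 3.702 r 44.9 pos [ 0.5556 -0.1308  0.0864] Ftan -6.7 Frad -3.2 Fz 5.8 w 0.264
mean Ftan,Frad after [-6.41 -2.97]
62.0 221; 63.0 220; 64.0 216; 65.0 207; 66.0 195; 67.0 183; 68.0 179; 69.0 180; 
[-0.049  0.075] [-0.051  0.074] [-0.052  0.073] [-0.053  0.072] [-0.055  0.071]
```

```bash
python3 -m jog '[[[0,-0.05,0.075,0,0,0],[0,-0.05,0.075,0,0,0],[0,-0.05,0.075,0,0,0],[0,-0.05,0.07,0,0,0],[0,-0.055,0.07,0,0,0]]]' 0 30; python3 st.py 3.81 .02
```

```text
time: 25.2
eef_pos: [0.5587, -0.1335, 0.0864]
eef_rot: [2.912, 1.566, 2.806]
force: [-9.1, 2.0, 8.0]
gripper_width: 0.269
t 25.2 th 3.793 r 44.9 pos [ 0.5587 -0.1335  0.0864] Ftan -8.0 Frad -4.8 Fz 8.0 w 0.269
t 25.5 th 3.795 r 44.9 pos [ 0.5588 -0.1335  0.0864] Ftan -8.2 Frad -3.5 Fz 7.0 w 0.267
mean Ftan,Frad after [-7.5  -3.76]
62.0 221; 63.0 220; 64.0 216; 65.0 207; 66.0 195; 67.0 182; 68.0 178; 69.0 178; 
[-0.056  0.07 ] [-0.058  0.069] [-0.059  0.068] [-0.06   0.067] [-0.062  0.065]
```

```bash
python3 -m jog '[[[0,-0.055,0.07,0,0,0],[0,-0.06,0.07,0,0,0],[0,-0.06,0.07,0,0,0],[0,0,0,0,0,0],[0,0,0,0,0,0]]]' 0 30; python3 st.py 3.86 .02
```

```text
time: 26.12
eef_pos: [0.5606, -0.1353, 0.0863]
eef_rot: [2.898, 1.566, 2.793]
force: [-9.4, 2.5, 6.9]
gripper_width: 0.268
t 26.12 th 3.85 r 44.9 pos [ 0.5606 -0.1353  0.0863] Ftan -8.3 Frad -5.1 Fz 6.9 w 0.268
t 26.43 th 3.85 r 44.9 pos [ 0.5606 -0.1353  0.0864] Ftan -8.6 Frad -4.4 Fz 6.7 w 0.267
mean Ftan,Frad after [-8.3  -4.33]
62.0 220; 63.0 220; 64.0 216; 65.0 207; 66.0 195; 67.0 183; 68.0 179; 69.0 179; 
[-0.06   0.067] [-0.061  0.066] [-0.062  0.065] [-0.064  0.064] [-0.065  0.062]
```

Tangential force has risen 3.0 N over the free-turning value, which means about 23 N of clamping. The geometry (0.22 rad past contact) gives about 24 N. Releasing.

```bash
python3 -m jog '[[[0,0,0,0,0,0],[0,0,0,0,0,0],[0,0,0,0,0,0],[0,0,0,0,0,0],[0,0,0,0,0,0]]]' 0.7 30
python3 -m jog '[[[-1,0,0,0,0,0],[-1.5,0,0,0,0,0],[-2,0,0,0,0,0],[-2.5,0,0,0,0,0],[-2,0,0,0,0,0]]]' 0.7 30
python3 -m jog '[[[-2,0,-2,0,0,0],[-2,0,-3,0,0,0],[0,0,-3,0,0,0],[0,0,-3,0,0,0],[0,0,-3,0,0,0]]]' 0.7 30
python3 - <<'E'
from h import *
s=read_camera("scene"); crop(s,260,200,110,85,7,"e_s.png")
t=read_camera("top"); crop(t,300,182,130,75,6,"e_t.png"); cv2.imwrite("pics/e_full.png",t["img"][:,:,::-1])
cv2.imwrite("pics/e_sfull.png",s["img"][:,:,::-1])
print(sense()["time"])
for l in ("tape_roll","nest","grip_sleeve","seal_block"):
    print(l,[(round(d["conf"],2),[round(float(x),3) for x in d["at"]]) for d in spot_point(l,s)][:3])
E
```

```text
time: 27.05
eef_pos: [0.5626, -0.1359, 0.0867]
eef_rot: [1.733, 1.571, 1.628]
force: [0.4, 0.2, -0.0]
gripper_width: 0.68
time: 27.68
eef_pos: [0.563, -0.1361, 0.179]
eef_rot: [0.133, 1.569, 0.028]
force: [0.6, 0.1, -0.4]
gripper_width: 0.703
time: 28.3
eef_pos: [0.4226, -0.1214, 0.2178]
eef_rot: [0.262, 1.569, 0.156]
force: [-0.7, -0.3, -0.3]
gripper_width: 0.701
28.4
tape_roll [(0.73, [0.695, -0.183, 0.0]), (0.22, [0.537, -0.059, 0.011]), (0.19, [0.539, -0.074, 0.009])]
nest [(0.73, [0.683, -0.281, 0.002]), (0.54, [0.538, -0.094, 0.001])]
grip_sleeve [(0.69, [0.559, -0.13, 0.098])]
seal_block [(0.75, [0.572, 0.108, 0.001]), (0.52, [0.535, -0.047, 0.011])]
```

View pics/e_s.png

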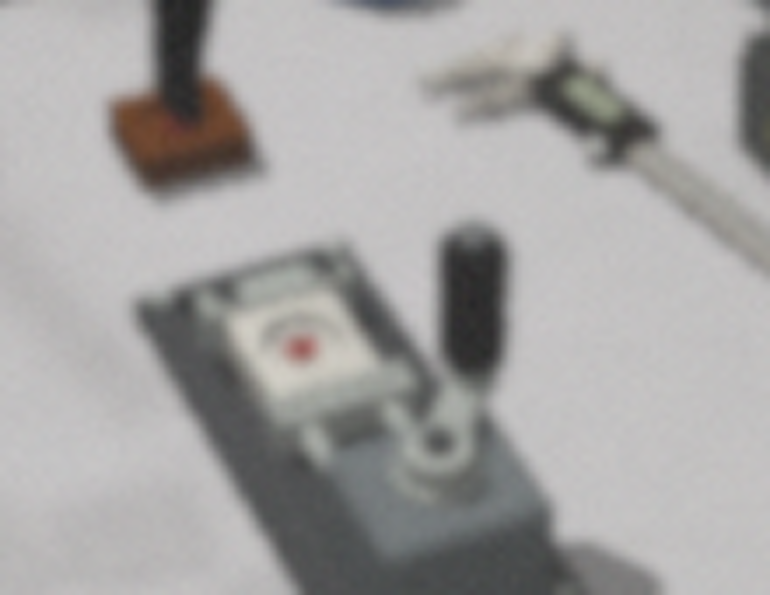

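View pics/e_t.png

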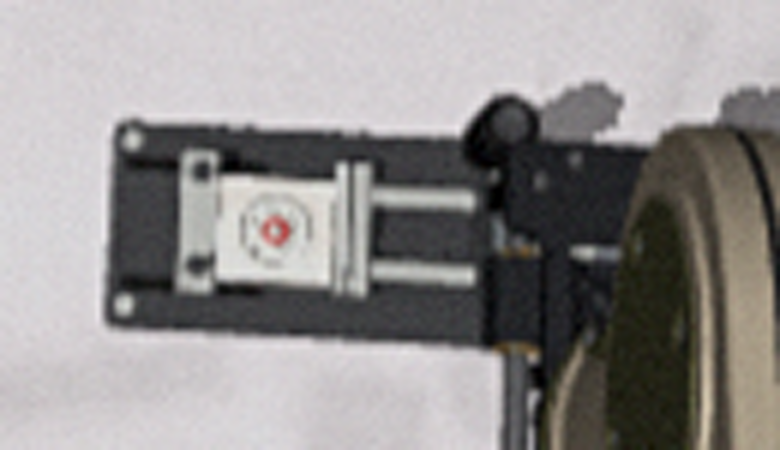

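View pics/e_sfull.png

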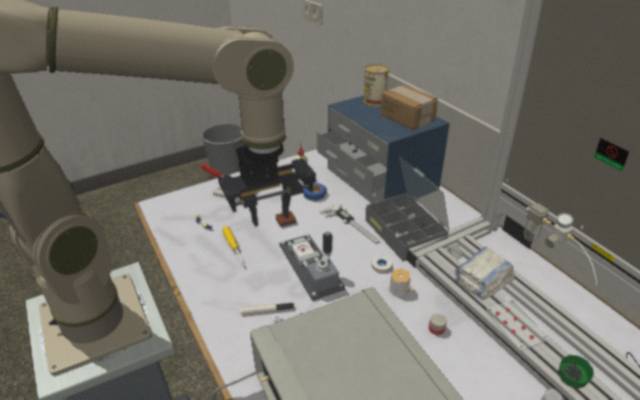

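The block is clamped between jaw (crop x≈340) and stop (x≈218). The sleeve is free at (500,120) and still stands where I left it. Tape roll and nest are unmoved and the hand is clear. Handing in.

Run:
```python
from cell import *
print(sign_off())
```

```text
the job is handed in; nothing more can be done
None
```

The seal block is clamped in the vice at an estimated 23–24 N, inside the 15–35 N aim. I handed the job in at about 28 s.

**What I did:** I picked the white block rather than the blue or brown one and laid it flat on the bed between jaw and stop. I then gripped the crank's sleeve and kept hold of it, winding from about -0.42 to 3.85 rad. After that I let go and moved the arm clear.

**Last checks:**
- **Clamping:** the force at the sleeve rose about 3.0 N over free turning, which means roughly 23 N. Turning about 0.22 rad past contact gives about 24 N. The clamp force itself could not be measured directly.
- **Block and crank:** in the last pictures the block is flat and square between jaw and stop. The sleeve is where I left it, to within a few mm.
- **Bystanders:** the tape roll and nest cylinder are where they started, to within about 4 mm, which is as fine as the detector reads.
- **Contact forces:** in the readings I took, force on the tool stayed under about 13 N.

**What went off or disagreed:**
- The block tilted about 12° in the grip while being carried. It levelled as I set it down, and a picture confirmed this before I turned the crank.
- The scene camera was about 1–1.5 pixels off my model. I corrected for that by hand when locating the sleeve.
- Up to 9 N of vertical force built up at the sleeve while winding, and it dropped to zero on release.

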